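# Load and latch the ozone test box

### The arm

A 6-joint arm with a two-finger parallel gripper is mounted at the origin on the work surface. World frame = base frame: x ahead of the robot, y to its left, z up, the work surface at z = 0. Lengths are in m, angles in rad, forces in N, time in s.
With the tool pointing down it reaches from about 0.325 to 0.85 m from the base axis. Payload 4.4 kg.
Tool frame: the origin (TCP) lies at the very end of the fingers, on their centre line; the grasp point (between the pads) lies behind it (env.grasp_offset is the z of the grasp point in the tool frame, in m); z points along the fingers, y is the direction in which the jaws open and shut (so a half turn about z gives the same grasp; the last joint's range is limited). The gripper opens to 94 mm and grips with 3 to 60 N. Pads are 16 mm wide; open, the fingers measure 119 mm over their backs; the gripper's body (75 mm by 177 mm) begins 78 mm behind the grasp point.
Start: joints at [1.077, 0.207, 1.542, -0, 1.393, -0.15], TCP at [0.193, 0.542, 0.205] pointing down, gripper open.
Joint ranges: [-2.73, 2.73], [-0.86, 2.22], [0.23, 2.46], [-1.11, 4.25], [0.08, 2.63], [-2.82, 2.82]. Speed limits (rad/s): [2.79, 2.79, 3.14, 3.14, 3.14, 3.14].

### API

Orientations are given as a rotation vector (axis times angle).
In Python, from station import status, read_camera, camera_params, env gives the robot as it stands.
- The arm moves only by the tool send_rows, never from a script. Its argument "commands" is a list of rows, each an object of numbers: "dx", "dy", "dz": the shift along the tool's x, y, z in cm; "wx", "wy", "wz": the turn, a rotation vector about the tool's x, y, z in rad; "grip": the closure, from 0 (fully open) to 1 (shut). In form: [{"dx": .., "dy": .., "dz": .., "wx": .., "wy": .., "wz": .., "grip": ..}, ...]. A call has 1 to 8 rows; each row is the pose to reach, as a shift and turn from the pose commanded when the call began, along the tool's axes at that moment; what a row does not reach only later rows make up. A row lasts 1/10 s, in which the tool goes at most 50 mm and 8.59 degrees, less where a joint would pass 70% of its speed; a pose out of reach is approached as far as the arm can. A call with a gripper value outside its range is refused whole. The fingers move at their own pace and stop on an object; "newtons" is the grip in N (left out, the last holds). Time passes only in rows, so rows that repeat a pose let the fingers close. It gives the time, the measured TCP pose, the force and the opening at its end, in the units of the state.
- status.state(): the state, without advancing time (a new reading comes with each control period).
- read_camera(name): name is "scene" or "side" or "wrist"; returns the picture (420x560x3 uint8, blue, green, red); there is no depth.
- camera_params(name): a dict with "camera_matrix" (3x3 intrinsics, pixels), "pose" (4x4, takes a point from camera to world coordinates). Camera axes: x right, y down, z forward; pixel columns grow to the right and rows downward; lengths in m; the calibration is good to about 2 mm. The wrist camera is an equidistant fisheye: a pixel r from the principal point sees the ray r / f radians off the axis. A picture is of the moment at which its call begins: read the wrist's pose just before it. camera_params takes no time and is no camera call; for the wrist camera it gives the pose at the moment of the call.
- env.sign_off(): hands the job in, once; it reports no verdict.
The state is a dict: "t": time; "qpos": joint angles; "qvel": joint speeds; "joint_efforts": joint torques, N m; "ee_pos": TCP position; "tool_rot": TCP orientation; "contact_force": force on the tool from outside, world axes, zero at the start; "moment": the same for the moment, N m; "gripper_width": finger opening in m.
Only numpy, scipy, OpenCV 4.12 (cv2) and the standard library are available. Lean on these libraries where they do the work, as an engineer would, in place of code of your own. Each camera call takes 0.05 s, during which the arm holds its last target.

### The job

Load the ozone test box and start it: hang every specimen carrier that stands on the bench astride the bar inside the chamber and let go; then shut the clear lid fully, swing the latch's loop down behind the keeper on the lid, throw the lever over past its dead point so that the loop holds tight, and last press the start button fully in and let it go. Leave the other things on the bench where they are.

Things in the scene. Friction and masses are not known exactly. Their poses are not given: they have to be found in the camera images.
- chamber: fixed bench-top ozone test box. Origin: on the table under the middle of the open white chamber (x -140..140, y -80..80, height 140 mm, 6 mm walls). On its -y side a grey deck (x -140..140, y -270..-80, height 125 mm) carries latch and start button. x runs along the hanging bar and the lid's hinge; the hinge is on the +y wall
- bar_mid (a point): middle of the steel hanging bar inside the chamber, 95 mm above the table; the bar is 10 mm in diameter, runs along the box's x from wall to wall (268 mm); axes as the box's. Room for four carriers side by side, about 64 mm apart
- lid (a joint): angle of the clear lid (rad): 0 shut, 1.95 fully open; starts 1.55 to 1.85 (about upright). Hinge line along the box's x at box y +80, z 140 mm. Lid 280 x 165 mm, 6 mm thick, its underside on the rim when shut, free edge then at box y -85. Stiff friction hinge (0.45 N m): stays where left, must be pushed all the way down (about 5 N)
- keeper (a point): seat of the keeper on the lid's outer face, 140 mm from the hinge: where the loop's bar lies when hooked and taut (box y -60, z 149.5 mm when shut; axes of the lid). The keeper is a steel hook 24 mm wide, 15 mm high, just on the -y side of this point, with a lip reaching 4 mm over it; the loop's bar must come down on its +y side
- pivot (a point): axis of the latch lever between two cheeks on the deck (box x 0, y -135, z 150 mm), axes as the box's; cheeks reach x +-19, z 163 mm
- lever (a joint): latch lever (rad): 0 = leaning to the lid, 60 deg above the box's +y direction; 0.52 straight up; dead centre with the loop hooked 2.10; stop 2.234 = lying away from the lid, 8 deg below level (thrown). Light friction (0.06 N m), stays where left; with the loop hooked it takes 1 to 2 N more at the handle
- lever_tip (a point): free end of the lever handle, 100 mm from the pivot; the handle is a flat grip 28 mm wide and 10 mm thick, from 42 to 102 mm from the pivot
- loop (a joint): angle of the latch loop (rad) relative to the lever: 0 = in line with the lever, growing as the loop swings over towards the lid. Its hinge lies on the lever, 18 mm from the pivot. Light friction (0.04 N m): the loop stays where left. At the start it stands up roughly along the lever
- loop_bar (a point): middle of the loop's round cross bar (7 mm thick, 44 mm wide along the box's x), 89 mm from the loop's hinge; the loop is sprung and gives up to 8 mm lengthwise (3 N per mm)
- loop_grip (a point): centre of the loop's grip, a horizontal steel roller 26 mm long along the box's x, 14 mm in diameter, 28 mm beyond the cross bar and 16 mm to the side (above, when the loop is down on the lid): pinch its two ends from above
- start (a joint): travel of the spring start button on the deck (m): 0 out, 0.006 fully in at 5 N; springs back
- start_top (a point): centre of the start button's top, 32 mm in diameter, travels straight down (box x -80, y -200, z 147 mm)
- carrier0: loose saddle-shaped specimen carrier, 140 g: black rubber slabs 44 (x) x 10 x 58 mm high at y +-36 mm on steel feet 54 (x) x 14 mm, joined by a peaked steel roof 24 mm wide; on top a steel grip block 24 (x) x 20 (y) mm, z 72 to 102 mm. Origin: centre of the underside, z up. Hung, the bar runs along its x (either way round) under the ridge and the origin is 64 mm below the bar's axis. May be absent
- carrier1: loose saddle-shaped specimen carrier, 140 g: black rubber slabs 44 (x) x 10 x 58 mm high at y +-36 mm on steel feet 54 (x) x 14 mm, joined by a peaked steel roof 24 mm wide; on top a steel grip block 24 (x) x 20 (y) mm, z 72 to 102 mm. Origin: centre of the underside, z up. Hung, the bar runs along its x (either way round) under the ridge and the origin is 64 mm below the bar's axis. May be absent
- carrier2: loose saddle-shaped specimen carrier, 140 g: black rubber slabs 44 (x) x 10 x 58 mm high at y +-36 mm on steel feet 54 (x) x 14 mm, joined by a peaked steel roof 24 mm wide; on top a steel grip block 24 (x) x 20 (y) mm, z 72 to 102 mm. Origin: centre of the underside, z up. Hung, the bar runs along its x (either way round) under the ridge and the origin is 64 mm below the bar's axis. May be absent
- carrier3: loose saddle-shaped specimen carrier, 140 g: black rubber slabs 44 (x) x 10 x 58 mm high at y +-36 mm on steel feet 54 (x) x 14 mm, joined by a peaked steel roof 24 mm wide; on top a steel grip block 24 (x) x 20 (y) mm, z 72 to 102 mm. Origin: centre of the underside, z up. Hung, the bar runs along its x (either way round) under the ridge and the origin is 64 mm below the bar's axis. May be absent
- tape_small: bystander, leave it: roll of black tape, 48 mm diameter, 18 mm high, lying among the carriers; origin at its underside (tools: at the middle of the lying tool)
- tape_wide: bystander, leave it: roll of parcel tape, 100 mm diameter, 48 mm high; origin at its underside (tools: at the middle of the lying tool)
- tape_mid: bystander, leave it: roll of tape, 84 mm diameter, 25 mm high; origin at its underside (tools: at the middle of the lying tool)
- tub: bystander, leave it: tub with cap, 72 mm diameter, 140 mm high; origin at its underside (tools: at the middle of the lying tool)
- glue: bystander, leave it: small glue bottle, 36 mm diameter, 110 mm high; origin at its underside (tools: at the middle of the lying tool)
- driver: bystander, leave it: screwdriver lying down; origin at its underside (tools: at the middle of the lying tool)
- wrench: bystander, leave it: wrench lying down; origin at its underside (tools: at the middle of the lying tool)
- gauge_case: bystander, leave it: flat black case 200 x 80 x 28 mm; origin at its underside (tools: at the middle of the lying tool)
Mind the look-alikes: they are no part of the job. Leave any yellow look-alike of the carrier2 alone. What is shaped like the carrier3 but pink is not meant.

How it is judged:
On the way, in this order (a step that is already met when the one before it is completed fails the run):
1. every carrier present hangs astride the bar, released, with the lid open (z of carrier0 in the frame of bar_mid between -0.076 and -0.046 m and y of carrier0 in the frame of bar_mid between -0.045 and 0.045 m and x of carrier0 in the frame of bar_mid between -0.125 and 0.125 m and angle between each of carrier0, carrier1, carrier2, carrier3's own z axis and vertical below 0.7 rad and z of carrier1 in the frame of bar_mid between -0.076 and -0.046 m and y of carrier1 in the frame of bar_mid between -0.045 and 0.045 m and x of carrier1 in the frame of bar_mid between -0.125 and 0.125 m and z of carrier2 in the frame of bar_mid between -0.076 and -0.046 m and y of carrier2 in the frame of bar_mid between -0.045 and 0.045 m and x of carrier2 in the frame of bar_mid between -0.125 and 0.125 m and z of carrier3 in the frame of bar_mid between -0.076 and -0.046 m and y of carrier3 in the frame of bar_mid between -0.045 and 0.045 m and x of carrier3 in the frame of bar_mid between -0.125 and 0.125 m and linear speed of each of carrier0, carrier1, carrier2, carrier3 below 0.15 m/s and contact force between the fingers and carrier0 below 0.1 N and contact force between the fingers and carrier1 below 0.1 N and contact force between the fingers and carrier2 below 0.1 N and contact force between the fingers and carrier3 below 0.1 N and value of joint lid above 0.5 rad), for 0.2 s.
2. the lid is shut (value of joint lid below 0.04 rad), for 0.2 s.
3. the loop's bar lies behind the keeper, the lever not yet thrown (value of joint lid below 0.04 rad and y of loop_bar in the frame of keeper between -0.004 and 0.03 m and z of loop_bar in the frame of keeper between -0.006 and 0.006 m and value of joint lever below 2 rad), for 0.2 s.
4. the lever is thrown past dead centre with the loop hooked (value of joint lid below 0.04 rad and y of loop_bar in the frame of keeper between -0.004 and 0.03 m and z of loop_bar in the frame of keeper between -0.006 and 0.006 m and value of joint lever above 2.16 rad and y of loop_bar in the frame of keeper below 0.005 m), for 0.2 s.
5. the start button is pressed in with the box latched (value of joint start above 0.0045 m and value of joint lever above 2.16 rad and y of loop_bar in the frame of keeper below 0.005 m and value of joint lid below 0.04 rad), for 0.05 s.
At the end, for the whole second after the job is handed in: every carrier present hangs astride the bar (origin 46 to 76 mm below its axis, within 45 mm sideways, tilted under 0.7 rad; a little swing is allowed); lid shut (under 0.04 rad); loop bar behind the keeper within 5 mm of its seat; lever beyond 2.16 rad; button released (all of step 4 and z of carrier0 in the frame of bar_mid between -0.076 and -0.046 m and y of carrier0 in the frame of bar_mid between -0.045 and 0.045 m and x of carrier0 in the frame of bar_mid between -0.125 and 0.125 m and angle between each of carrier0, carrier1, carrier2, carrier3's own z axis and vertical below 0.7 rad and z of carrier1 in the frame of bar_mid between -0.076 and -0.046 m and y of carrier1 in the frame of bar_mid between -0.045 and 0.045 m and x of carrier1 in the frame of bar_mid between -0.125 and 0.125 m and z of carrier2 in the frame of bar_mid between -0.076 and -0.046 m and y of carrier2 in the frame of bar_mid between -0.045 and 0.045 m and x of carrier2 in the frame of bar_mid between -0.125 and 0.125 m and z of carrier3 in the frame of bar_mid between -0.076 and -0.046 m and y of carrier3 in the frame of bar_mid between -0.045 and 0.045 m and x of carrier3 in the frame of bar_mid between -0.125 and 0.125 m and value of joint start below 0.002 m); the robot touches nothing.
It fails at once if one of the other things on the bench is displaced by more than 7 cm (distance of any of tape_small, tape_wide, tape_mid, tub, glue, driver, wrench, gauge_case from where it was at the start of the episode above 0.07 m).
Of carrier0, carrier1, carrier2, carrier3 only 2 to 4 are there at a start; the rules pass over those that are not, and their reading is None.
At some moment in a run one of carrier0, carrier1, carrier2, carrier3 may be knocked a few centimetres aside while the robot is not near it.
It also fails if it takes over 210 s, if anything falls off the work surface, if the arm or the gripper's body presses on something with over 40 N, if the wrist force passes 120 N, or if a joint passes its speed limit or range.

## Working session

There is one attempt and no reset: what is moved stays moved. The work goes in short steps, Python scripts to look and compute and a tool call to move; the robot and the scene stay as the last step left them, time stands still between calls to the robot, and variables do not carry over. Pictures are saved under pics/ and viewed, and the job is handed in when it is done.

Besides the shell and the picture viewer there is one more tool, called after "Call:" as name(argument=value, ...), one argument or row to a line, values as JSON. send_rows: Moves the arm, as the interface text tells. Its arguments: {"type":"object","properties":{"commands":{"type":"array","items":{"type":"object","properties":{"dx":{"type":"number"},"dy":{"type":"number"},"dz":{"type":"number"},"wx":{"type":"number"},"wy":{"type":"number"},"wz":{"type":"number"},"grip":{"type":"number"}}}},"newtons":{"type":"number"}},"required":["commands"]}

```bash
ls; mkdir -p pics
python3 - <<'E'
from station import status, read_camera, camera_params, env
import cv2
s=status.state(); print({k:s[k] for k in ('t','ee_pos','tool_rot','gripper_width')}, env.grasp_offset)
for n in ('scene','side','wrist'):
    p=camera_params(n); print(n,p)
    cv2.imwrite(f'pics/{n}0.png',read_camera(n))
E
```

```text
pics
{'t': 0.0, 'ee_pos': array([0.1929019 , 0.54082507, 0.20429799]), 'tool_rot': array([-0.53576267, -3.09484659,  0.00336028]), 'gripper_width': 0.09396906161145105} -0.0188
scene {'camera_matrix': array([[494.96431724,   0.        , 279.8022694 ],
       [  0.        , 494.96431724, 198.46225924],
       [  0.        ,   0.        ,   1.        ]]), 'pose': array([[-0.77058086,  0.53761812, -0.34230379,  1.02012944],
       [ 0.63733913,  0.64832864, -0.41649587,  0.56740198],
       [-0.00199037, -0.53910735, -0.84223471,  1.39978305],
       [ 0.        ,  0.        ,  0.        ,  1.        ]])}
side {'camera_matrix': array([[379.93705071,   0.        , 274.49797462],
       [  0.        , 379.93705071, 211.35868788],
       [  0.        ,   0.        ,   1.        ]]), 'pose': array([[ 0.93502101, -0.24586323,  0.25551318,  0.23047386],
       [-0.35416948, -0.68272082,  0.63910583, -0.77854301],
       [ 0.01731155, -0.68807235, -0.72543556,  1.01621688],
       [ 0.        ,  0.        ,  0.        ,  1.        ]])}
wrist {'camera_matrix': array([[325.1922621 ,   0.        , 280.7183885 ],
       [  0.        , 325.1922621 , 212.13361476],
       [  0.        ,   0.        ,   1.        ]]), 'pose': array([[ 0.33646278,  0.91287123,  0.23121185,  0.12634249],
       [ 0.94169604, -0.32585942, -0.08381052,  0.56574808],
       [-0.00116565,  0.2459304 , -0.96928679,  0.38400338],
       [ 0.        ,  0.        ,  0.        ,  1.        ]])}
```

View pics/scene0.png

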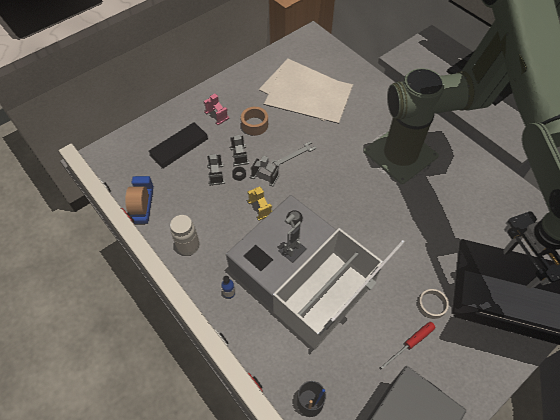

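View pics/side0.png

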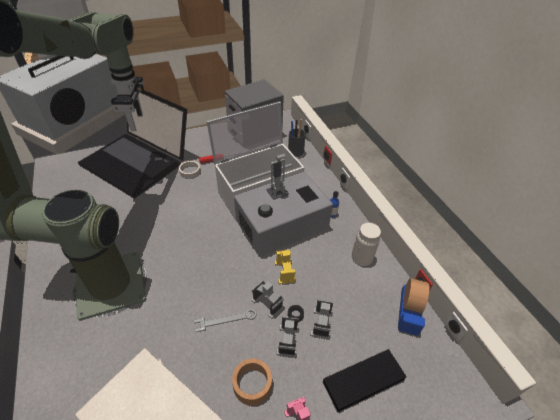

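View pics/wrist0.png

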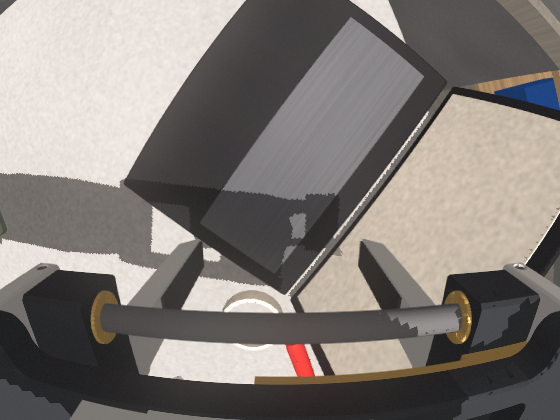

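```bash
cat > h.py <<'E'
import numpy as np, cv2
from station import status, read_camera, camera_params, env
from scipy.spatial.transform import Rotation as R
def ray(n,u,v,p=None):
    p=p or camera_params(n); K=p['camera_matrix'];T=p['pose']
    d=np.array([(u-K[0,2])/K[0,0],(v-K[1,2])/K[1,1],1.])
    if n=='wrist':
        r=np.hypot(d[0],d[1]); d=np.array([d[0]/r*np.sin(r),d[1]/r*np.sin(r),np.cos(r)]) if r>0 else d
    d=T[:3,:3]@d; return T[:3,3],d/np.linalg.norm(d)
def plane(n,u,v,z,p=None):
    o,d=ray(n,u,v,p); return o+d*(z-o[2])/d[2]
def proj(n,P,p=None):
    p=p or camera_params(n);K=p['camera_matrix'];T=p['pose']
    c=T[:3,:3].T@(np.asarray(P,float)-T[:3,3])
    if n=='wrist':
        r=np.hypot(c[0],c[1]);t=np.arctan2(r,c[2]);c=np.array([c[0]/r*t,c[1]/r*t,1])
        return K[0,0]*c[0]+K[0,2],K[1,1]*c[1]+K[1,2]
    return K[0,0]*c[0]/c[2]+K[0,2],K[1,1]*c[1]/c[2]+K[1,2]
def tri(obs):
    # obs: list of (o,d)
    A=np.zeros((3,3));b=np.zeros(3)
    for o,d in obs:
        M=np.eye(3)-np.outer(d,d);A+=M;b+=M@o
    return np.linalg.solve(A,b)
def crop(img,x0,y0,x1,y1,f,name):
    c=cv2.resize(img[y0:y1,x0:x1],None,fx=f,fy=f,interpolation=cv2.INTER_CUBIC)
    cv2.imwrite('pics/'+name,c)
def delta(pos,rot=None):
    """tool-frame shift in cm + rotvec from the commanded(measured) pose to world pos / R"""
    s=status.state();R0=R.from_rotvec(s['tool_rot'])
    d=R0.inv().apply(np.asarray(pos)-s['ee_pos'])*100
    w=(R0.inv()*rot).as_rotvec() if rot is not None else np.zeros(3)
    return np.round(d,2),np.round(w,3)
E
python3 - <<'E'
from h import *
a=cv2.imread('pics/scene0.png');b=cv2.imread('pics/side0.png')
crop(a,195,90,295,220,6,'cs.png' if 0 else 's_car.png')
crop(a,195,125,295,195,8,'s_car.png')
crop(b,245,240,345,360,5,'d_car.png')
crop(a,220,190,420,350,4,'s_box.png')
crop(b,195,90,345,250,4-.3,'d_box.png')
E
```

```text
(no output)
```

View pics/s_car.png

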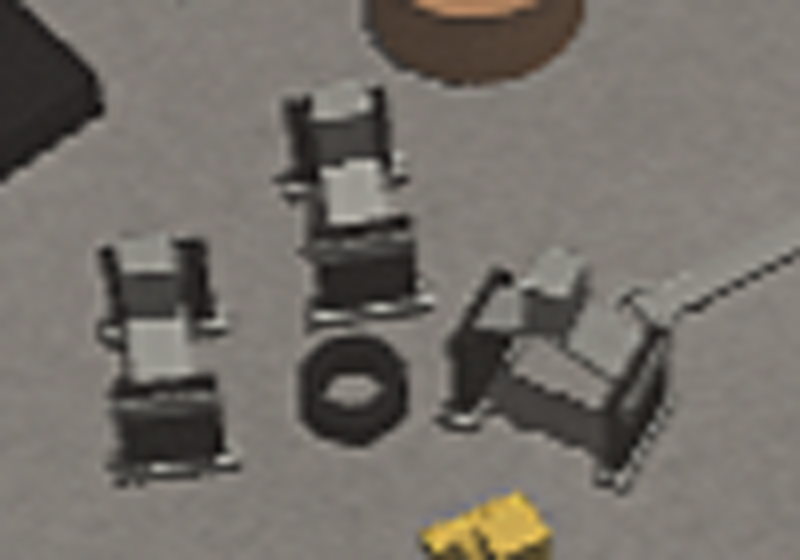

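View pics/d_car.png

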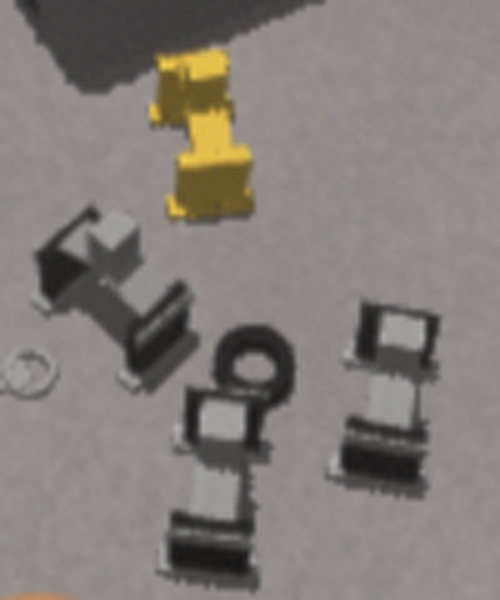

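View pics/s_box.png

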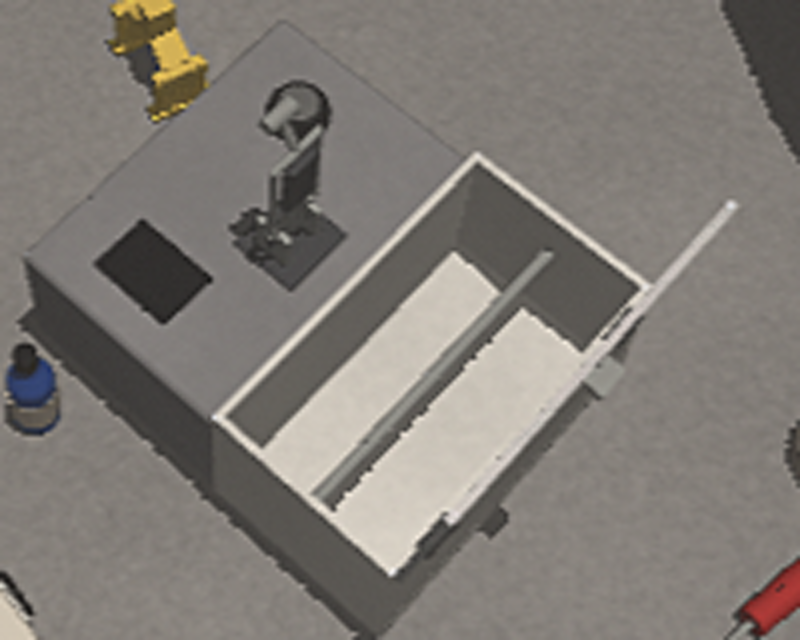

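View pics/d_box.png

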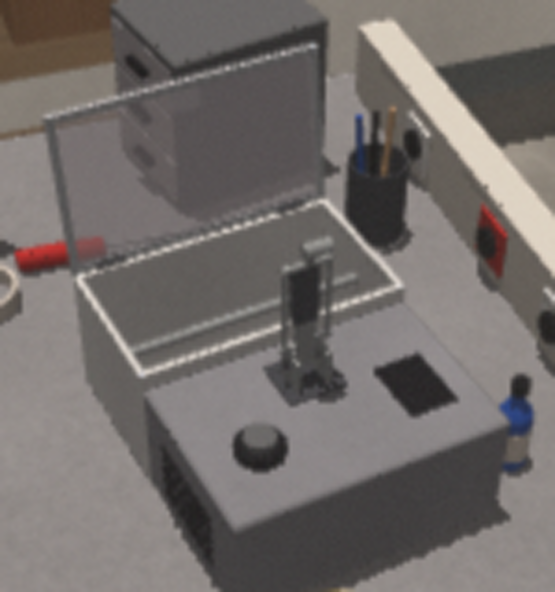

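Run:
```python
from h import *
sc=[(478,155),(648,288),(390,575),(218,415)]
sd=[(80,283),(140,373),(402,288),(322,203)]
for c in sc: print('scene',plane('scene',c[0]/4+220,c[1]/4+190,.14))
for c in sd: print('side',plane('side',c[0]/3.7+195,c[1]/3.7+90,.14))
# deck corners z=.125
for c in [(283,22),(25,258)]: print('scene deck',plane('scene',c[0]/4+220,c[1]/4+190,.125))
for c in [(150,395),(235,530),(508,430)]: print('side deck',plane('side',c[0]/3.7+195,c[1]/3.7+90,.125))
print('button',plane('side',260/3.7+195,443/3.7+90,.147))
```

```text
scene [0.44115795 0.13577146 0.14      ]
scene [0.42274441 0.2887722  0.14      ]
scene [0.69676758 0.32460978 0.14      ]
scene [0.71310731 0.16987656 0.14      ]
side [0.42299742 0.2695566  0.14      ]
side [0.44159855 0.12908829 0.14      ]
side [0.71308025 0.15856841 0.14      ]
side [0.6899356  0.31054544 0.14      ]
scene deck [ 0.46927941 -0.04986325  0.125     ]
scene deck [ 0.74053469 -0.0142637   0.125     ]
side deck [0.44551635 0.11381024 0.125     ]
side deck [ 0.46557276 -0.06319141  0.125     ]
side deck [ 0.73146731 -0.0359958   0.125     ]
button [0.51166307 0.00377561 0.147     ]
```

Run:
```python
from h import *
from scipy.optimize import least_squares
S=lambda c:(c[0]/4+220-.4,c[1]/4+190-.4); D=lambda c:(c[0]/3.7+195-.4,c[1]/3.7+90-.4)
obs=[('scene',(-.14,-.08,.14),S((478,155))),('scene',(-.14,.08,.14),S((648,288))),('scene',(.14,.08,.14),S((390,575))),('scene',(.14,-.08,.14),S((218,415))),
('scene',(-.14,-.27,.125),S((283,22))),('scene',(.14,-.27,.125),S((25,258))),
('side',(-.14,.08,.14),D((80,283))),('side',(-.14,-.08,.14),D((140,373))),('side',(.14,-.08,.14),D((402,288))),('side',(.14,.08,.14),D((322,203))),
('side',(-.14,-.27,.125),D((235,530))),('side',(.14,-.27,.125),D((508,430))),('side',(-.08,-.2,.147),D((260,443)))]
P={n:camera_params(n) for n in('scene','side')}
def f(q,sel=('scene','side')):
    r=[]
    for n,b,uv in obs:
        if n in sel:
            c,s=np.cos(q[2]),np.sin(q[2])
            w=(q[0]+c*b[0]-s*b[1],q[1]+s*b[0]+c*b[1],b[2])
            r+=list(np.array(proj(n,w,P[n]))-uv)
    return np.array(r)
for sel in (('scene','side'),('scene',),('side',)):
    o=least_squares(f,[.57,.22,.1],args=(sel,));print(sel,o.x,np.round(o.fun.reshape(-1,2),1).tolist())
```

```text
('scene', 'side') [0.56772522 0.22653589 0.12878399] [[-0.6, -1.5], [1.2, -0.7], [0.3, 0.1], [-1.8, -0.0], [-0.1, -2.6], [-1.7, -1.6], [-2.1, -2.4], [-0.3, 0.5], [0.6, -0.9], [0.7, -1.9], [-0.6, -0.4], [1.3, -2.9], [-0.4, -2.8]]
('scene',) [0.56846503 0.22936993 0.13017549] [[-0.2, -0.7], [1.7, 0.1], [1.0, 1.1], [-1.3, 1.0], [0.1, -1.8], [-1.3, -0.7]]
('side',) [0.56622225 0.21996731 0.12511753] [[-2.0, -1.3], [-0.3, 1.9], [1.0, 0.4], [1.1, -0.8], [-0.8, 1.3], [1.6, -1.3], [-0.4, -1.3]]
```

Run:
```python
from h import *
p=tri([ray('scene',281/4+220-.4,112/4+190-.4),ray('side',318/3.7+195-.4,247/3.7+90-.4)]);print(p)
q=np.array([.568,.227]);a=.129
d=p[:2]-q;c,s=np.cos(a),np.sin(a);print('box',c*d[0]+s*d[1],-s*d[0]+c*d[1],p[2])
print(proj('scene',p),proj('side',p))
# carriers: block top z=.102
for n,L in (('scene',[(338,102),(150,252),(558,270)]),('side',[(220,418),(402,330),(115,232)])):
    for u,v in L:
        uv=(u/8+195-.4,v/8+125-.4) if n=='scene' else (u/5+245-.4,v/5+240-.4)
        print(n,plane(n,*uv,.102))
```

```text
[0.58648589 0.07801936 0.28547602]
box -0.000832952520577742 -0.15012083316570407 0.28547602130443445
(np.float64(289.1866330887392), np.float64(217.7565151374236)) (np.float64(279.98003851690504), np.float64(156.2393986364997))
scene [ 0.44811286 -0.35610986  0.102     ]
scene [ 0.55559669 -0.34181595  0.102     ]
scene [ 0.43206591 -0.22726771  0.102     ]
side [ 0.44523504 -0.35956791  0.102     ]
side [ 0.55656696 -0.34620745  0.102     ]
side [ 0.43248502 -0.23547662  0.102     ]
```

Run:
```python
from h import *
p=tri([ray('scene',733/4+220-.4,205/4+190-.4),ray('side',46/3.7+195-.4,120/3.7+90-.4)]);print(p,proj('scene',p),proj('side',p))
q=np.array([.568,.227]);a=.129
d=p[:2]-q;c,s=np.cos(a),np.sin(a);b=(c*d[0]+s*d[1],-s*d[0]+c*d[1],p[2]);print('box',b,'ang',np.arctan2(b[2]-.14,.08-b[1]))
```

```text
[0.41641399 0.31597312 0.29769876] (np.float64(402.4504611018717), np.float64(241.01336804313897)) (np.float64(206.72700249799658), np.float64(121.91436445355103))
box (np.float64(-0.1388807584514262), np.float64(0.10773425173395658), np.float64(0.2976987613384438)) ang 1.7448846051629379
```

Run:
```python
from h import *
for a,b in (((345,178),(372,310)),((165,328),(178,468)),((462,418),(640,430))):
    w=[plane('scene',u/8+195-.4,v/8+125-.4,0) for u,v in (a,b)]
    d=w[1]-w[0];print(w[0][:2],w[1][:2],np.degrees(np.arctan2(d[1],d[0])))
s=status.state();print(s['ee_pos'],R.from_rotvec(s['tool_rot']).as_matrix())
print(delta((.30,.30,.40)))
th=np.radians(97); 
M=np.array([[np.cos(th),np.sin(th),0],[np.sin(th),-np.cos(th),0],[0,0,-1]])
print(delta((.44,-.26,.34),R.from_matrix(M)))
```

```text
[ 0.42723483 -0.39140199] [ 0.46255936 -0.32474629] 62.07841857149061
[ 0.53836998 -0.37488243] [ 0.5774512  -0.31068115] 58.669889821105315
[ 0.46773025 -0.25366249] [ 0.41256126 -0.199696  ] 135.631283339634
[0.19296608 0.54098015 0.20453535] [[-9.41820314e-01  3.36115688e-01 -8.60682062e-04]
 [ 3.36116679e-01  9.41818995e-01 -1.59959731e-03]
 [ 2.72956964e-04 -1.79582284e-03 -9.99998350e-01]]
(array([-18.18, -19.13, -19.52]), array([0., 0., 0.]))
(array([-50.18, -67.16, -13.44]), array([-2.000e-03,  1.000e-03,  1.106e+00]))
```

Call:
send_rows(
  commands=[
    {"dx":-18.2,"dy":-19.1,"dz":-19.5,"wz":0.5},
    {"dx":-18.2,"dy":-19.1,"dz":-19.5,"wz":0.5},
    {"dx":-18.2,"dy":-19.1,"dz":-19.5,"wz":0.5},
    {"dx":-18.2,"dy":-19.1,"dz":-19.5,"wz":0.5},
    {"dx":-50.2,"dy":-67.2,"dz":-15,"wz":1.106},
    {"dx":-50.2,"dy":-67.2,"dz":-15,"wz":1.106},
    {"dx":-50.2,"dy":-67.2,"dz":-15,"wz":1.106},
    {"dx":-50.2,"dy":-67.2,"dz":-15,"wz":1.106},
  ],
)

```text
invalid input
```

```bash
cat > tgt.py <<'E'
import sys
from h import *
x,y,z,yaw=map(float,sys.argv[1:5]); th=np.radians(yaw)
M=np.array([[np.cos(th),np.sin(th),0],[np.sin(th),-np.cos(th),0],[0,0,-1]])
print(*delta((x,y,z),R.from_matrix(M)), status.state()['ee_pos'].round(4), status.state()['contact_force'].round(1))
E
python3 tgt.py .44 -.26 .34 97
```

```text
[-50.18 -67.16 -13.44] [-2.000e-03  1.000e-03  1.106e+00] [0.193  0.541  0.2045] [-0.3 -0.2  0.1]
```

Call:
send_rows(
  commands=[
    {"dx":-18.2,"dy":-19.1,"dz":-19.5,"wx":0,"wy":0,"wz":0.5,"grip":0},
    {"dx":-18.2,"dy":-19.1,"dz":-19.5,"wx":0,"wy":0,"wz":0.5,"grip":0},
    {"dx":-18.2,"dy":-19.1,"dz":-19.5,"wx":0,"wy":0,"wz":0.5,"grip":0},
    {"dx":-18.2,"dy":-19.1,"dz":-19.5,"wx":0,"wy":0,"wz":0.5,"grip":0},
    {"dx":-18.2,"dy":-19.1,"dz":-19.5,"wx":0,"wy":0,"wz":0.5,"grip":0},
  ],
)

```text
t: 0.65
ee_pos: [0.275, 0.3562, 0.3549]
tool_rot: [1.285, 2.867, -0.001]
contact_force: [2.1, 0.2, -0.1]
gripper_width: 0.094
```

```bash
python3 tgt.py .44 -.26 .34 97
```

```text
[-56.98 -28.67   1.51] [-0.     0.     0.606] [0.275  0.3562 0.3549] [ 2.1  0.2 -0.1]
```

Call:
send_rows(
  commands=[
    {"dx":-57,"dy":-28.7,"dz":1.5,"wx":0,"wy":0,"wz":0.606,"grip":0},
    {"dx":-57,"dy":-28.7,"dz":1.5,"wx":0,"wy":0,"wz":0.606,"grip":0},
    {"dx":-57,"dy":-28.7,"dz":1.5,"wx":0,"wy":0,"wz":0.606,"grip":0},
    {"dx":-57,"dy":-28.7,"dz":1.5,"wx":0,"wy":0,"wz":0.606,"grip":0},
    {"dx":-57,"dy":-28.7,"dz":1.5,"wx":0,"wy":0,"wz":0.606,"grip":0},
    {"dx":-57,"dy":-28.7,"dz":1.5,"wx":0,"wy":0,"wz":0.606,"grip":0},
    {"dx":-57,"dy":-28.7,"dz":1.5,"wx":0,"wy":0,"wz":0.606,"grip":0},
    {"dx":-57,"dy":-28.7,"dz":1.5,"wx":0,"wy":0,"wz":0.606,"grip":0},
  ],
)

```text
t: 1.45
ee_pos: [0.3782, -0.0304, 0.3446]
tool_rot: [2.082, 2.352, 0.001]
contact_force: [1.0, 0.9, -0.3]
gripper_width: 0.094
```

```bash
cp /dev/null /dev/null
python3 - <<'E'
from h import *
cv2.imwrite('pics/w1.png',read_camera('wrist'))
E
python3 tgt.py .44 -.26 .34 97
```

```text
[-22.74   3.55   0.52] [-0.001  0.006 -0.011] [ 0.3794 -0.038   0.3438] [ 1.6 -2.8  0.5]cp: '/dev/null' and '/dev/null' are the same file
```

View pics/w1.png

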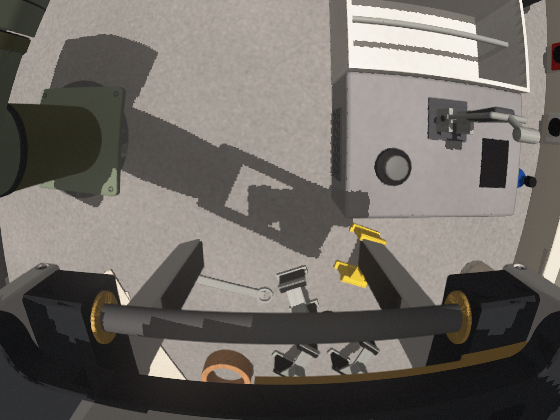

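Call:
send_rows(
  commands=[
    {"dx":-40.5,"dy":5.5,"dz":0.5,"wx":0,"wy":0,"wz":0,"grip":0},
    {"dx":-40.5,"dy":5.5,"dz":0.5,"wx":0,"wy":0,"wz":0,"grip":0},
    {"dx":-40.5,"dy":5.5,"dz":0.5,"wx":0,"wy":0,"wz":0,"grip":0},
    {"dx":-40.5,"dy":5.5,"dz":0.5,"wx":0,"wy":0,"wz":0,"grip":0},
    {"dx":-40.5,"dy":5.5,"dz":0.5,"wx":0,"wy":0,"wz":0,"grip":0},
    {"dx":-40.5,"dy":5.5,"dz":0.5,"wx":0,"wy":0,"wz":0,"grip":0},
    {"dx":-40.5,"dy":5.5,"dz":0.5,"wx":0,"wy":0,"wz":0,"grip":0},
    {"dx":-40.5,"dy":5.5,"dz":0.5,"wx":0,"wy":0,"wz":0,"grip":0},
  ],
)

```text
t: 2.3
ee_pos: [0.4803, -0.4168, 0.3391]
tool_rot: [-2.082, -2.352, -0.0]
contact_force: [0.7, 0.8, 0.9]
gripper_width: 0.094
```

Call:
send_rows(
  commands=[
    {"dx":0,"dy":0,"dz":0,"wx":0,"wy":0,"wz":0,"grip":0},
    {"dx":0,"dy":0,"dz":0,"wx":0,"wy":0,"wz":0,"grip":0},
  ],
)

```text
t: 2.5
ee_pos: [0.4797, -0.4155, 0.3375]
tool_rot: [-2.081, -2.348, -0.001]
contact_force: [0.8, 0.1, -0.3]
gripper_width: 0.0938
```

Run:
```python
from h import *
import pickle
p=camera_params('wrist'); im=read_camera('wrist'); p2=camera_params('wrist')
print(np.abs(p['pose']-p2['pose']).max(), p['pose'][:3,3])
cv2.imwrite('pics/w2.png',im); pickle.dump(p,open('w2.pkl','wb'))
print(status.state()['ee_pos'])
```

```text
0.0016701946927679366 [ 0.47204629 -0.3447297   0.51730261]
[ 0.4799553  -0.41457073  0.33888403]
```

View pics/w2.png

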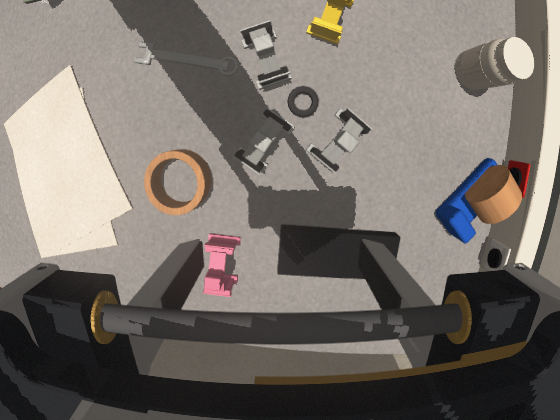

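Run:
```python
from h import *
crop(cv2.imread('pics/w2.png'),225,10,385,180,5,'w2c.png')
c=cv2.resize(cv2.imread('pics/w2.png')[10:180,225:385],None,fx=3.5,fy=3.5,interpolation=cv2.INTER_CUBIC);cv2.imwrite('pics/w2c.png',c)
```

```text
(no output)
```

View pics/w2c.png

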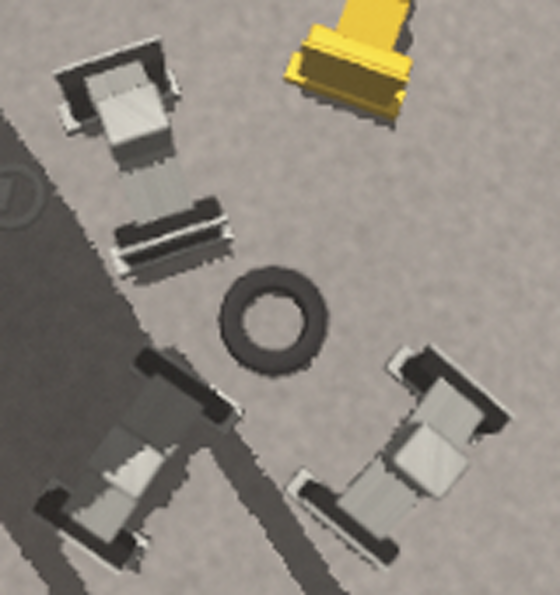

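Run:
```python
from h import *
import pickle
p=pickle.load(open('w2.pkl','rb'))
W=lambda u,v,z:plane('wrist',u/3.5+225-.35,v/3.5+10-.35,z,p)[:2]
for n,top,e in (('A',(430,459),[(428,347),(508,412),(303,474),(392,560)]),
 ('B',(133,470),[(146,349),(234,417),(46,497),(125,567)]),
 ('C',(136,112),[(57,74),(162,42),(118,262),(228,220)])):
    t=W(*top,.102);E=[W(*q,.058) for q in e]
    a=lambda d:np.degrees(np.arctan2(d[1],d[0]))
    print(n,'top',t.round(4),'mid',np.mean(E,0).round(4),'xdir',a(E[1]-E[0]).round(1),a(E[3]-E[2]).round(1),'ydir',a(E[0]+E[1]-E[2]-E[3]).round(1),'len',[np.linalg.norm(E[1]-E[0]).round(4),np.linalg.norm(E[3]-E[2]).round(4),np.linalg.norm(E[0]+E[1]-E[2]-E[3]).round(4)/2])
```

```text
A top [ 0.5575 -0.3436] mid [ 0.5572 -0.3402] xdir -29.7 -36.1 ydir 56.6 len [np.float64(0.0424), np.float64(0.0507), np.float64(0.07565)]
B top [ 0.4502 -0.3619] mid [ 0.4489 -0.3584] xdir -31.3 -35.4 ydir 61.7 len [np.float64(0.0446), np.float64(0.043), np.float64(0.07355)]
C top [ 0.4352 -0.2288] mid [ 0.4351 -0.2314] xdir 24.1 28.3 ydir 114.9 len [np.float64(0.0445), np.float64(0.0471), np.float64(0.0834)]
```

```bash
python3 tgt.py .557 -.342 .076 57
```

```text
[ 6.21  8.55 26.29] [-0.002 -0.002  0.698] [ 0.48   -0.4146  0.3389] [0.2 0.4 0. ]
```

Call:
send_rows(
  commands=[
    {"dx":6.2,"dy":8.5,"dz":10,"wx":0,"wy":0,"wz":0.698,"grip":0.2},
    {"dx":6.2,"dy":8.5,"dz":10,"wx":0,"wy":0,"wz":0.698,"grip":0.2},
    {"dx":6.2,"dy":8.5,"dz":18,"wx":0,"wy":0,"wz":0.698,"grip":0.2},
    {"dx":6.2,"dy":8.5,"dz":18,"wx":0,"wy":0,"wz":0.698,"grip":0.2},
    {"dx":6.2,"dy":8.5,"dz":18,"wx":0,"wy":0,"wz":0.698,"grip":0.2},
  ],
)

```text
t: 3.05
ee_pos: [0.5548, -0.3374, 0.1547]
tool_rot: [-2.754, -1.493, 0.005]
contact_force: [-0.1, 0.8, -0.5]
gripper_width: 0.0752
```

```bash
python3 tgt.py .557 -.342 .076 57
python3 - <<'E'
from h import *
cv2.imwrite('pics/w3.png',read_camera('wrist'))
E
```

```text
[-0.28  0.51  7.87] [-0.009 -0.002 -0.001] [ 0.5548 -0.3374  0.1547] [-0.1  0.8 -0.5]
```

View pics/w3.png

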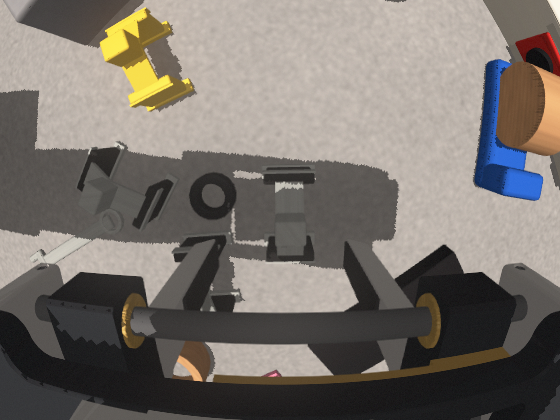

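Call:
send_rows(
  commands=[
    {"dx":-0.2,"dy":0.3,"dz":4,"wx":0,"wy":0,"wz":0,"grip":0.2},
    {"dx":-0.2,"dy":0.3,"dz":7.8,"wx":0,"wy":0,"wz":0,"grip":0.2},
    {"dx":-0.2,"dy":0.3,"dz":7.8,"wx":0,"wy":0,"wz":0,"grip":0.8},
    {"dx":-0.2,"dy":0.3,"dz":7.8,"wx":0,"wy":0,"wz":0,"grip":0.9},
    {"dx":-0.2,"dy":0.3,"dz":7.8,"wx":0,"wy":0,"wz":0,"grip":0.9},
    {"dx":-0.2,"dy":0.3,"dz":7.8,"wx":0,"wy":0,"wz":0,"grip":0.9},
    {"dx":-0.2,"dy":0.3,"dz":7.8,"wx":0,"wy":0,"wz":0,"grip":0.9},
  ],
  newtons=25,
)

```text
t: 3.8
ee_pos: [0.5595, -0.3476, 0.0843]
tool_rot: [2.757, 1.498, 0.002]
contact_force: [0.9, -0.7, -0.4]
gripper_width: 0.0382
```

Run:
```python
from h import *
cv2.imwrite('pics/w4.png',read_camera('wrist'))
s=status.state();print(s['ee_pos'],s['gripper_width'],s['contact_force'])
```

```text
[ 0.55914824 -0.34743113  0.08365606] 0.03459657374323981 [-0.19335899 -0.26854128 -0.55667603]
```

View pics/w4.png

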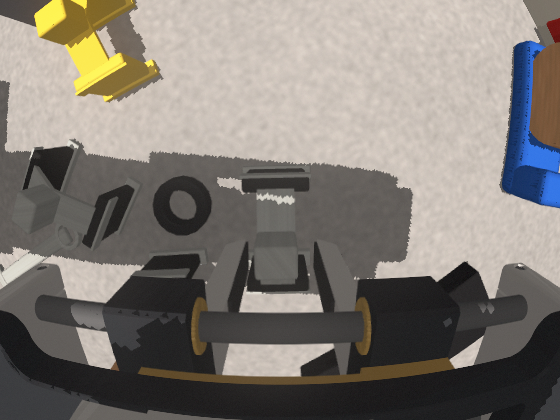

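Call:
send_rows(
  commands=[
    {"dx":0.3,"dy":0,"dz":0.8,"wx":0,"wy":0,"wz":0,"grip":0.5},
    {"dx":0.3,"dy":0,"dz":0.8,"wx":0,"wy":0,"wz":0,"grip":0.5},
    {"dx":0.3,"dy":0,"dz":0.8,"wx":0,"wy":0,"wz":0,"grip":0.5},
  ],
)

```text
t: 4.15
ee_pos: [0.5595, -0.3437, 0.0729]
tool_rot: [-2.759, -1.499, 0.001]
contact_force: [0.0, -0.1, -0.2]
gripper_width: 0.0469
```

Run:
```python
from h import *
im=read_camera('wrist');crop(im,180,150,380,300,4,'w5.png')
s=status.state();print(s['ee_pos'],s['gripper_width'],s['contact_force'])
for z in (.102,): 
  print(proj('wrist',(.557,-.342,z)))
P=s['ee_pos'].copy(); print(proj('wrist',(P[0],P[1],.102)))
```

```text
[ 0.55964159 -0.34388926  0.0731501 ] 0.04707772324253238 [-0.29200147 -0.17123483  0.39784428]
(np.float64(274.34328205008785), np.float64(276.0560118285984))
(np.float64(280.7007076179129), np.float64(276.32297065804596))
```

View pics/w5.png

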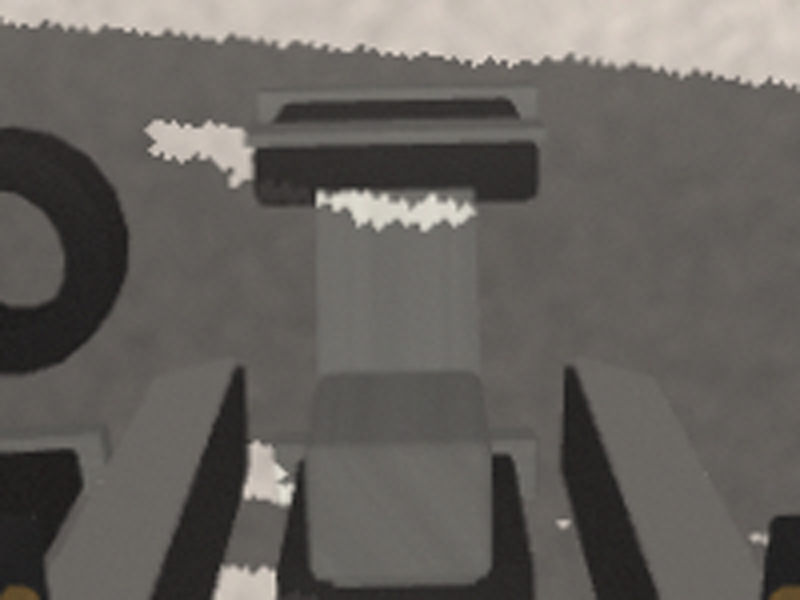

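Call:
send_rows(
  commands=[
    {"dx":0,"dy":0,"dz":0,"wx":0,"wy":0,"wz":0,"grip":0.9},
    {"dx":0,"dy":0,"dz":0,"wx":0,"wy":0,"wz":0,"grip":0.9},
    {"dx":0,"dy":0,"dz":0,"wx":0,"wy":0,"wz":0,"grip":0.9},
    {"dx":0,"dy":0,"dz":0,"wx":0,"wy":0,"wz":0,"grip":0.9},
    {"dx":0,"dy":0,"dz":-3,"wx":0,"wy":0,"wz":0,"grip":0.9},
    {"dx":0,"dy":0,"dz":-8,"wx":0,"wy":0,"wz":0,"grip":0.9},
  ],
  newtons=25,
)

```text
t: 4.8
ee_pos: [0.5566, -0.3416, 0.1489]
tool_rot: [-2.751, -1.494, 0.007]
contact_force: [0.3, 0.1, -2.3]
gripper_width: 0.0238
```

```bash
python3 tgt.py .44 .0 .36 97
python3 - <<'E'
from h import *
s=status.state();print(s['gripper_width'])
E
```

```text
[ 22.32 -28.63 -20.75] [-0.011 -0.005 -0.698] [ 0.5566 -0.3416  0.1489] [ 0.3  0.1 -2.3]
0.02380528209878485
```

```bash
python3 tgt.py .56 -.08 .42 97
```

```text
[ 22.16 -14.28 -26.92] [-0.011 -0.005 -0.698] [ 0.5566 -0.3416  0.1489] [ 0.3  0.1 -2.3]
```

Call:
send_rows(
  commands=[
    {"dx":0,"dy":0,"dz":-10,"wx":0,"wy":0,"wz":0,"grip":0.9},
    {"dx":6,"dy":-4,"dz":-20,"wx":0,"wy":0,"wz":-0.3,"grip":0.9},
    {"dx":22.1,"dy":-14.3,"dz":-27,"wx":0,"wy":0,"wz":-0.7,"grip":0.9},
    {"dx":22.1,"dy":-14.3,"dz":-27,"wx":0,"wy":0,"wz":-0.7,"grip":0.9},
    {"dx":22.1,"dy":-14.3,"dz":-27,"wx":0,"wy":0,"wz":-0.7,"grip":0.9},
    {"dx":22.1,"dy":-14.3,"dz":-27,"wx":0,"wy":0,"wz":-0.7,"grip":0.9},
    {"dx":22.1,"dy":-14.3,"dz":-27,"wx":0,"wy":0,"wz":-0.7,"grip":0.9},
    {"dx":22.1,"dy":-14.3,"dz":-27,"wx":0,"wy":0,"wz":-0.7,"grip":0.9},
  ],
)

```text
t: 5.6
ee_pos: [0.5599, -0.0792, 0.4249]
tool_rot: [2.079, 2.355, 0.0]
contact_force: [0.7, -0.4, -0.1]
gripper_width: 0.0238
```

Call:
send_rows(
  commands=[
    {"dx":0,"dy":0,"dz":0,"wx":0,"wy":0,"wz":0,"grip":0.9},
    {"dx":0,"dy":0,"dz":0,"wx":0,"wy":0,"wz":0,"grip":0.9},
    {"dx":0,"dy":0,"dz":0,"wx":0,"wy":0,"wz":0,"grip":0.9},
  ],
)

```text
t: 5.9
ee_pos: [0.5598, -0.0817, 0.4219]
tool_rot: [-2.079, -2.352, 0.003]
contact_force: [0.1, 0.7, -1.9]
gripper_width: 0.024
```

```bash
python3 tgt.py .56 -.08 .42 97;python3 - <<'E'
from h import *
import pickle
T=[]
p=camera_params('wrist'); im=read_camera('wrist'); 
cv2.imwrite('pics/w6.png',im); pickle.dump(p,open('w6.pkl','wb'))
print(p['pose'][:3,3])
E
```

```text
[0.17 0.04 0.19] [-0.003 -0.001  0.001] [ 0.5598 -0.0817  0.4219] [ 0.1  0.7 -1.9]
[ 0.55205265 -0.01041365  0.60147913]
```

View pics/w6.png

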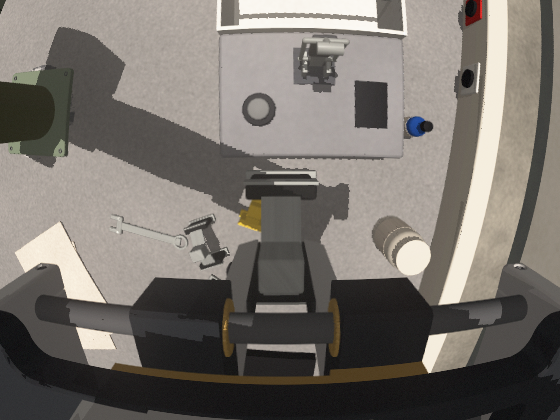

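Run:
```python
from h import *
im=cv2.imread('pics/w6.png')
crop(im,210,0,410,165,3.6,'w6c.png')
```

```text
(no output)
```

View pics/w6c.png

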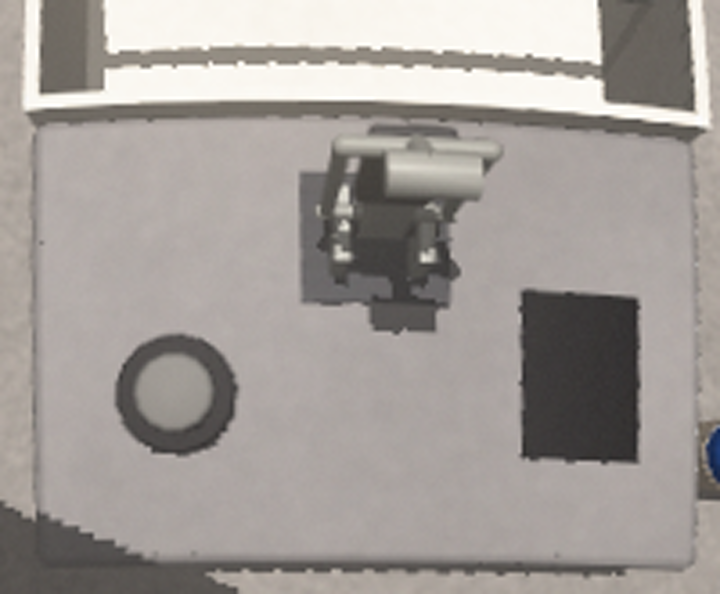

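```bash
cat > fit.py <<'E'
from h import *
import pickle
from scipy.optimize import least_squares
p=pickle.load(open('w6.pkl','rb'))
g=lambda u,v:(u/3.6+210-.4,v/3.6-.4)
obs=[((-.14,-.27,.125),g(38,565)),((.14,-.27,.125),g(693,568)),((-.14,-.08,.14),g(25,108)),((.14,-.08,.14),g(708,130)),((-.08,-.2,.147),g(174,391))]
def f(q):
    c,s=np.cos(q[2]),np.sin(q[2]);r=[]
    for b,uv in obs: r+=list(np.array(proj('wrist',(q[0]+c*b[0]-s*b[1],q[1]+s*b[0]+c*b[1],b[2]),p))-uv)
    return np.array(r)
o=least_squares(f,[.57,.22,.1]);print(o.x,o.fun.reshape(-1,2).round(1).tolist())
E
python3 fit.py
```

```text
[0.5687509  0.22767547 0.12794201] [[-1.2, 0.6], [1.6, 0.8], [-0.3, -0.1], [0.6, -0.7], [-0.3, -0.6]]
```

```bash
python3 tgt.py .6518 .238 .40 97.4
```

```text
[30.64 13.05  2.13] [-0.004 -0.001 -0.007] [ 0.5598 -0.082   0.4215] [ 0.3  0.9 -2. ]
```

Call:
send_rows(
  commands=[
    {"dx":30.6,"dy":13,"dz":2,"wx":0,"wy":0,"wz":-0.007,"grip":0.9},
    {"dx":30.6,"dy":13,"dz":2,"wx":0,"wy":0,"wz":-0.007,"grip":0.9},
    {"dx":30.6,"dy":13,"dz":2,"wx":0,"wy":0,"wz":-0.007,"grip":0.9},
    {"dx":30.6,"dy":13,"dz":2,"wx":0,"wy":0,"wz":-0.007,"grip":0.9},
    {"dx":30.6,"dy":13,"dz":2,"wx":0,"wy":0,"wz":-0.007,"grip":0.9},
    {"dx":30.6,"dy":13,"dz":2,"wx":0,"wy":0,"wz":-0.007,"grip":0.9},
    {"dx":30.6,"dy":13,"dz":2,"wx":0,"wy":0,"wz":-0.007,"grip":0.9},
    {"dx":30.6,"dy":13,"dz":2,"wx":0,"wy":0,"wz":-0.007,"grip":0.9},
  ],
)

```text
t: 6.75
ee_pos: [0.6517, 0.2417, 0.3989]
tool_rot: [-2.064, -2.362, 0.007]
contact_force: [0.3, -0.2, -1.2]
gripper_width: 0.0237
```

Call:
send_rows(
  commands=[
    {"dx":0,"dy":0,"dz":5,"wx":0,"wy":0,"wz":0,"grip":0.9},
    {"dx":0,"dy":0,"dz":10,"wx":0,"wy":0,"wz":0,"grip":0.9},
    {"dx":0,"dy":0,"dz":14,"wx":0,"wy":0,"wz":0,"grip":0.9},
    {"dx":0,"dy":0,"dz":14,"wx":0,"wy":0,"wz":0,"grip":0.9},
  ],
)

```text
t: 7.15
ee_pos: [0.6465, 0.235, 0.253]
tool_rot: [-2.067, -2.351, 0.026]
contact_force: [-0.9, -0.3, -2.4]
gripper_width: 0.0241
```

```bash
python3 tgt.py .6518 .238 .106 97.4;python3 - <<'E'
from h import *
im=read_camera('wrist'); cv2.imwrite('pics/w7.png',im)
s=read_camera('side');crop(s,185,60,345,220,3.6,'s7.png')
E
```

```text
[ 0.27  0.85 14.68] [-0.02   0.003 -0.001] [0.6465 0.235  0.253 ] [-0.9 -0.3 -2.4]
```

View pics/w7.png

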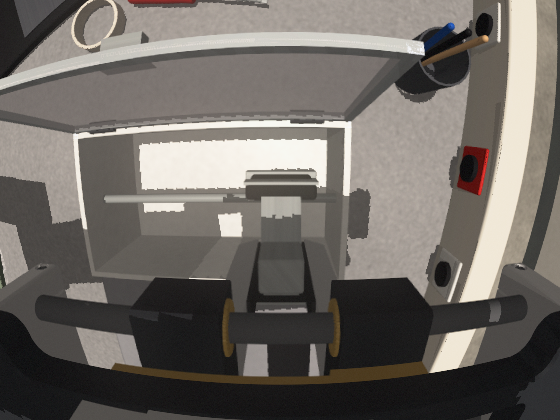

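View pics/s7.png

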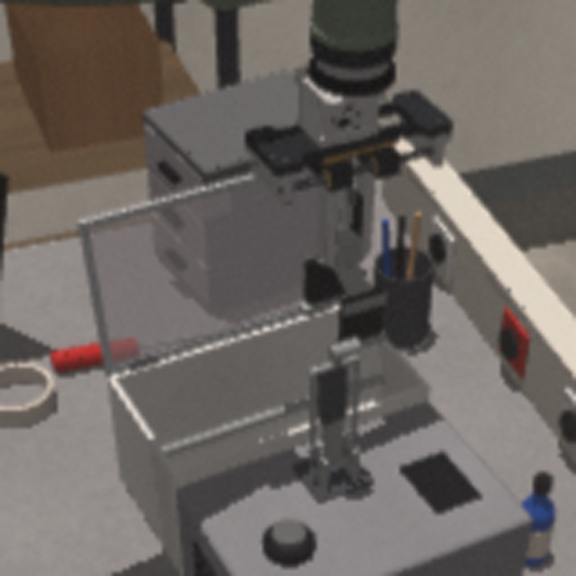

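Call:
send_rows(
  commands=[
    {"dx":0.1,"dy":0.3,"dz":4,"wx":0,"wy":0,"wz":0,"grip":0.9},
    {"dx":0.1,"dy":0.3,"dz":8,"wx":0,"wy":0,"wz":0,"grip":0.9},
    {"dx":0.1,"dy":0.3,"dz":10,"wx":0,"wy":0,"wz":0,"grip":0.9},
    {"dx":0.1,"dy":0.3,"dz":10,"wx":0,"wy":0,"wz":0,"grip":0.9},
    {"dx":0.1,"dy":0.3,"dz":10,"wx":0,"wy":0,"wz":0,"grip":0.9},
  ],
)

```text
t: 7.75
ee_pos: [0.6569, 0.2401, 0.1676]
tool_rot: [2.07, 2.359, 0.007]
contact_force: [0.5, 0.3, -0.7]
gripper_width: 0.0234
```

```bash
python3 tgt.py .6518 .238 .106 97.4;python3 - <<'E'
from h import *
im=read_camera('wrist'); cv2.imwrite('pics/w8.png',im)
E
```

```text
[-0.15 -0.56  6.15] [ 0.006 -0.     0.001] [0.6569 0.2401 0.1676] [ 0.5  0.3 -0.7]
```

View pics/w8.png

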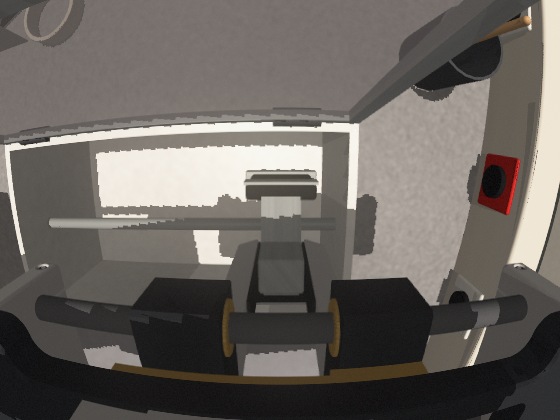

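Call:
send_rows(
  commands=[
    {"dx":-0.1,"dy":-0.4,"dz":3,"wx":0,"wy":0,"wz":0,"grip":0.9},
    {"dx":-0.1,"dy":-0.4,"dz":5,"wx":0,"wy":0,"wz":0,"grip":0.9},
    {"dx":-0.1,"dy":-0.4,"dz":6,"wx":0,"wy":0,"wz":0,"grip":0.9},
    {"dx":-0.1,"dy":-0.4,"dz":6,"wx":0,"wy":0,"wz":0,"grip":0.9},
    {"dx":-0.1,"dy":-0.4,"dz":6,"wx":0,"wy":0,"wz":0,"grip":0.9},
  ],
)

```text
t: 8.3
ee_pos: [0.6522, 0.239, 0.1062]
tool_rot: [2.07, 2.36, 0.005]
contact_force: [-0.1, -0.2, -1.7]
gripper_width: 0.0238
```

```bash
python3 tgt.py .6518 .238 .106 97.4;python3 - <<'E'
from h import *
im=read_camera('wrist'); cv2.imwrite('pics/w9.png',im)
E
```

```text
[-0.09 -0.05  0.02] [ 0.004 -0.     0.002] [0.6522 0.239  0.1062] [-0.1 -0.2 -1.7]
```

View pics/w9.png

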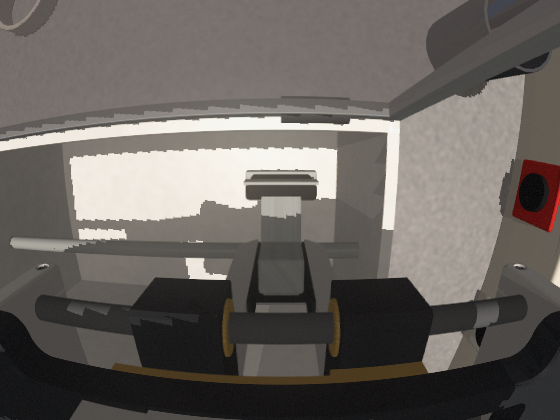

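Call:
send_rows(
  commands=[
    {"dx":-0.1,"dy":0,"dz":0.25,"wx":0,"wy":0,"wz":0,"grip":0.9},
    {"dx":-0.1,"dy":0,"dz":0.25,"wx":0,"wy":0,"wz":0,"grip":0.9},
  ],
)

```text
t: 8.55
ee_pos: [0.6523, 0.2384, 0.1043]
tool_rot: [2.07, 2.361, 0.006]
contact_force: [-0.9, 0.3, 4.7]
gripper_width: 0.0237
```

Call:
send_rows(
  commands=[
    {"dx":0,"dy":0,"dz":0,"wx":0,"wy":0,"wz":0,"grip":0.6},
    {"dx":0,"dy":0,"dz":0,"wx":0,"wy":0,"wz":0,"grip":0.6},
    {"dx":0,"dy":0,"dz":0,"wx":0,"wy":0,"wz":0,"grip":0.6},
  ],
)

```text
t: 8.85
ee_pos: [0.6507, 0.2375, 0.1012]
tool_rot: [2.071, 2.362, -0.0]
contact_force: [-0.2, -0.3, -0.1]
gripper_width: 0.0371
```

Run:
```python
from h import *
im=read_camera('wrist'); cv2.imwrite('pics/w10.png',im)
```

```text
(no output)
```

View pics/w10.png

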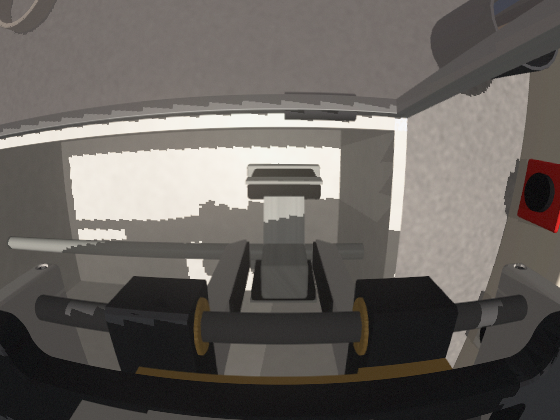

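Call:
send_rows(
  commands=[
    {"dx":0,"dy":0,"dz":-3,"wx":0,"wy":0,"wz":0,"grip":0.6},
    {"dx":0,"dy":0,"dz":-8,"wx":0,"wy":0,"wz":0,"grip":0.6},
    {"dx":0,"dy":0,"dz":-30,"wx":0,"wy":0,"wz":0,"grip":0.4},
    {"dx":0,"dy":0,"dz":-30,"wx":0,"wy":0,"wz":0,"grip":0.4},
    {"dx":0,"dy":0,"dz":-30,"wx":0,"wy":0,"wz":0,"grip":0.4},
    {"dx":0,"dy":0,"dz":-30,"wx":0,"wy":0,"wz":0,"grip":0.4},
    {"dx":0,"dy":0,"dz":-30,"wx":0,"wy":0,"wz":0,"grip":0.4},
  ],
)

```text
t: 9.6
ee_pos: [0.6519, 0.2379, 0.4088]
tool_rot: [2.067, 2.357, 0.013]
contact_force: [0.7, 0.5, 0.5]
gripper_width: 0.0565
```

```bash
python3 tgt.py .46 -.40 .30 97; python3 tgt.py .52 -.1 .42 97;python3 - <<'E'
from h import *
im=read_camera('side'); cv2.imwrite('pics/s11.png',im)
E
```

```text
[-60.75 -27.48  10.53] [ 0.01  -0.001  0.009] [0.6519 0.2379 0.4088] [0.7 0.5 0.5]
[-31.78 -17.48  -1.34] [ 0.01  -0.001  0.009] [0.6519 0.2379 0.4088] [0.7 0.5 0.5]
```

View pics/s11.png

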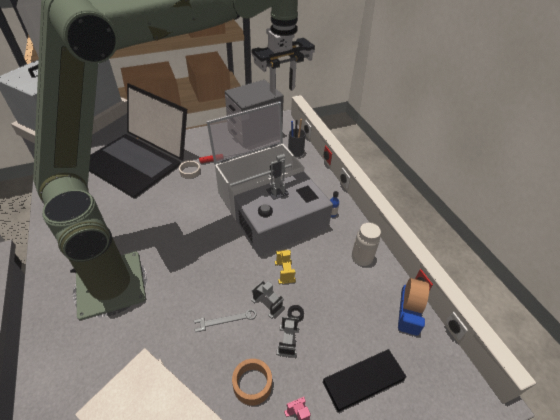

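Carrier A (was side 322,317) is gone from the bench and in the box; B (288,335) and C (267,297) remain. Going back over them.

Call:
send_rows(
  commands=[
    {"dx":-31.8,"dy":-17.5,"dz":-1.3,"wx":0,"wy":0,"wz":0,"grip":0.3},
    {"dx":-31.8,"dy":-17.5,"dz":-1.3,"wx":0,"wy":0,"wz":0,"grip":0.3},
    {"dx":-31.8,"dy":-17.5,"dz":-1.3,"wx":0,"wy":0,"wz":0,"grip":0.3},
    {"dx":-31.8,"dy":-17.5,"dz":-1.3,"wx":0,"wy":0,"wz":0,"grip":0.3},
    {"dx":-31.8,"dy":-17.5,"dz":-1.3,"wx":0,"wy":0,"wz":0,"grip":0.3},
    {"dx":-31.8,"dy":-17.5,"dz":-1.3,"wx":0,"wy":0,"wz":0,"grip":0.3},
    {"dx":-60.8,"dy":-27.5,"dz":8,"wx":0,"wy":0,"wz":0,"grip":0.3},
    {"dx":-60.8,"dy":-27.5,"dz":8,"wx":0,"wy":0,"wz":0,"grip":0.3},
  ],
)

```text
t: 10.45
ee_pos: [0.5183, -0.1378, 0.3869]
tool_rot: [-2.071, -2.362, 0.0]
contact_force: [-0.1, 0.2, -0.6]
gripper_width: 0.066
```

```bash
python3 tgt.py .45 -.42 .28 97
```

```text
[-27.09 -10.47  10.69] [-0.    -0.     0.009] [ 0.5183 -0.1378  0.3869] [-0.1  0.2 -0.6]
```

Call:
send_rows(
  commands=[
    {"dx":-27,"dy":-10.5,"dz":10.5,"wx":0,"wy":0,"wz":0,"grip":0.3},
    {"dx":-27,"dy":-10.5,"dz":10.5,"wx":0,"wy":0,"wz":0,"grip":0.3},
    {"dx":-27,"dy":-10.5,"dz":10.5,"wx":0,"wy":0,"wz":0,"grip":0.3},
    {"dx":-27,"dy":-10.5,"dz":10.5,"wx":0,"wy":0,"wz":0,"grip":0.3},
    {"dx":-27,"dy":-10.5,"dz":10.5,"wx":0,"wy":0,"wz":0,"grip":0.3},
    {"dx":-27,"dy":-10.5,"dz":10.5,"wx":0,"wy":0,"wz":0,"grip":0.3},
    {"dx":-27,"dy":-10.5,"dz":10.5,"wx":0,"wy":0,"wz":0,"grip":0.3},
    {"dx":-27,"dy":-10.5,"dz":10.5,"wx":0,"wy":0,"wz":0,"grip":0.3},
  ],
)

```text
t: 11.25
ee_pos: [0.4491, -0.4179, 0.2801]
tool_rot: [-2.071, -2.355, -0.002]
contact_force: [-0.0, 1.1, -0.1]
gripper_width: 0.066
```

Run:
```python
from h import *
import pickle
p=camera_params('wrist'); im=read_camera('wrist')
cv2.imwrite('pics/w12.png',im); pickle.dump(p,open('w12.pkl','wb'))
print(p['pose'][:3,3],status.state()['ee_pos'])
```

```text
[ 0.44094612 -0.34737447  0.45993039] [ 0.45015803 -0.41697596  0.2815613 ]
```

View pics/w12.png

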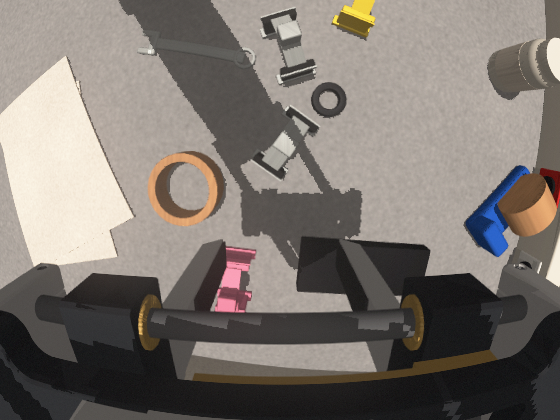

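Run:
```python
from h import *
crop(cv2.imread('pics/w12.png'),240,0,340,185,4,'w12c.png')
```

```text
(no output)
```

View pics/w12c.png

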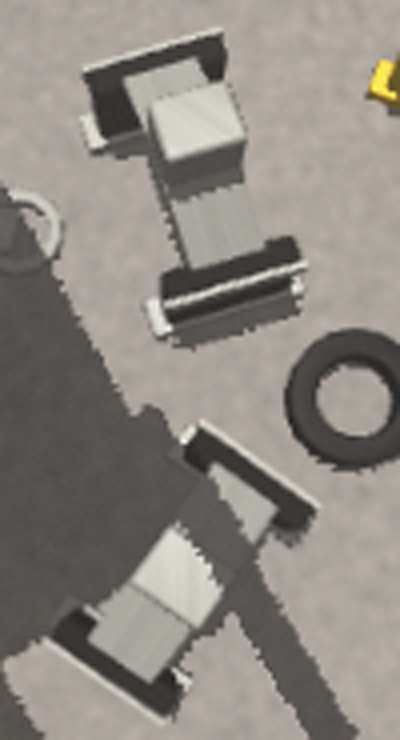

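```bash
python3 - <<'E'
from h import *
import pickle
p=pickle.load(open('w12.pkl','rb'))
W=lambda u,v,z:plane('wrist',u/4+240-.4,v/4-.4,z,p)[:2]
for n,top,e in (
 ('B',(183,574),[(192,425),(320,508),(50,640),(167,720)]),
 ('C',(197,119),[(85,70),(222,35),(165,303),(305,265)])):
    t=W(*top,.102);E=[W(*q,.058) for q in e]
    a=lambda d:np.degrees(np.arctan2(d[1],d[0]))
    print(n,'top',t.round(4),'mid',np.mean(E,0).round(4),'xdir',a(E[1]-E[0]).round(1),a(E[3]-E[2]).round(1),'ydir',a(E[0]+E[1]-E[2]-E[3]).round(1))
E
python3 tgt.py .4495 -.360 .073 58
```

```text
B top [ 0.4465 -0.3579] mid [ 0.4468 -0.359 ] xdir -25.4 -27.5 ydir 63.0
C top [ 0.4339 -0.2292] mid [ 0.4341 -0.2301] xdir 23.4 24.0 ydir 115.1
[ 5.59  0.7  20.87] [-0.002 -0.003  0.689] [ 0.4502 -0.417   0.2816] [ 0.9 -0.3  1. ]
```

```bash
python3 tgt.py .4475 -.359 .073 62
```

```text
[ 5.72  0.51 20.87] [-0.002 -0.003  0.619] [ 0.4502 -0.417   0.2816] [ 0.9 -0.3  1. ]
```

Call:
send_rows(
  commands=[
    {"dx":5.7,"dy":0.5,"dz":5,"wx":0,"wy":0,"wz":0.62,"grip":0.3},
    {"dx":5.7,"dy":0.5,"dz":10,"wx":0,"wy":0,"wz":0.62,"grip":0.3},
    {"dx":5.7,"dy":0.5,"dz":14,"wx":0,"wy":0,"wz":0.62,"grip":0.3},
    {"dx":5.7,"dy":0.5,"dz":14,"wx":0,"wy":0,"wz":0.62,"grip":0.3},
    {"dx":5.7,"dy":0.5,"dz":15,"wx":0,"wy":0,"wz":0.62,"grip":0.3},
    {"dx":5.7,"dy":0.5,"dz":15,"wx":0,"wy":0,"wz":0.62,"grip":0.3},
    {"dx":5.7,"dy":0.5,"dz":15,"wx":0,"wy":0,"wz":0.62,"grip":0.3},
  ],
)

```text
t: 12.0
ee_pos: [0.4495, -0.3608, 0.135]
tool_rot: [2.688, 1.62, 0.001]
contact_force: [0.6, 0.1, 0.4]
gripper_width: 0.0661
```

```bash
python3 tgt.py .4475 -.359 .073 62;python3 - <<'E'
from h import *
im=read_camera('wrist'); cv2.imwrite('pics/w13.png',im)
print(proj('wrist',(.4475,-.359,.102)))
E
```

```text
[ 0.07 -0.28  6.2 ] [0.003 0.001 0.003] [ 0.4495 -0.3608  0.135 ] [0.6 0.1 0.4]
(np.float64(276.3611830464541), np.float64(236.0342920094546))
```

View pics/w13.png

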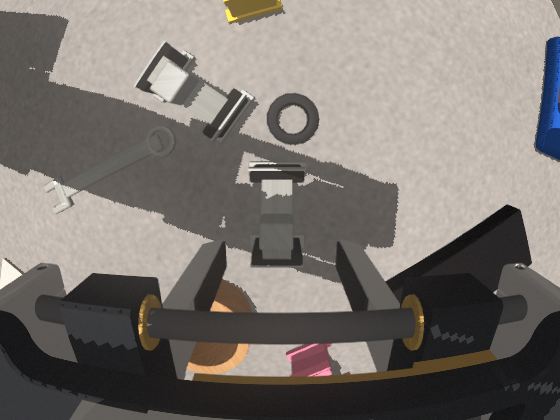

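Aligned: block B at about (276,237), as predicted. Descend and grip.

Call:
send_rows(
  commands=[
    {"dx":0.1,"dy":-0.2,"dz":3,"wx":0,"wy":0,"wz":0,"grip":0.4},
    {"dx":0.1,"dy":-0.2,"dz":6.2,"wx":0,"wy":0,"wz":0,"grip":0.4},
    {"dx":0.1,"dy":-0.2,"dz":6.2,"wx":0,"wy":0,"wz":0,"grip":0.5},
    {"dx":0.1,"dy":-0.2,"dz":6.2,"wx":0,"wy":0,"wz":0,"grip":0.5},
  ],
)

```text
t: 12.45
ee_pos: [0.4473, -0.3592, 0.0722]
tool_rot: [2.692, 1.618, 0.0]
contact_force: [-0.1, 0.3, 0.4]
gripper_width: 0.048
```

```bash
python3 tgt.py .4475 -.359 .073 62;python3 - <<'E'
from h import *
im=read_camera('wrist');crop(im,180,150,380,300,4,'w14.png')
E
```

```text
[ 0.02  0.01 -0.08] [0.001 0.    0.   ] [ 0.4473 -0.3592  0.0722] [-0.1  0.3  0.4]
```

View pics/w14.png

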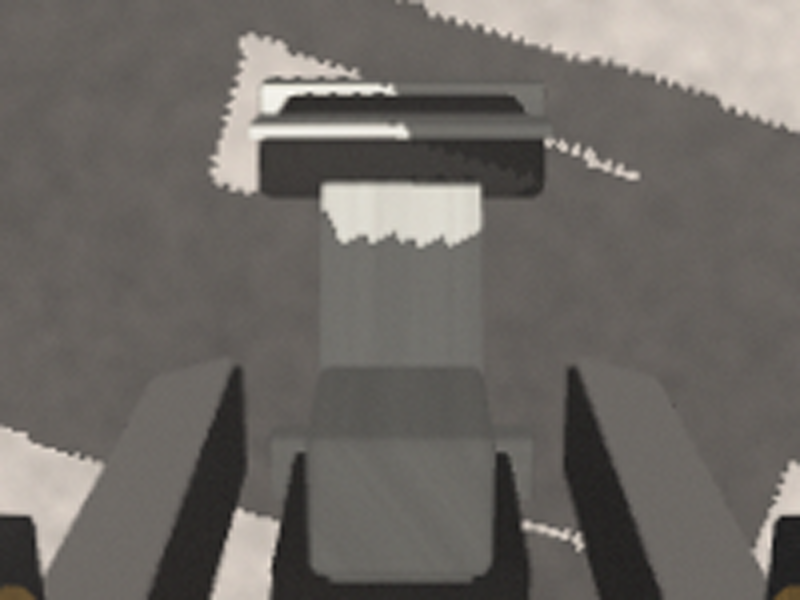

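Call:
send_rows(
  commands=[
    {"dx":0,"dy":0,"dz":0,"wx":0,"wy":0,"wz":0,"grip":0.9},
    {"dx":0,"dy":0,"dz":0,"wx":0,"wy":0,"wz":0,"grip":0.9},
    {"dx":0,"dy":0,"dz":0,"wx":0,"wy":0,"wz":0,"grip":0.9},
    {"dx":0,"dy":0,"dz":0,"wx":0,"wy":0,"wz":0,"grip":0.9},
    {"dx":0,"dy":0,"dz":-3,"wx":0,"wy":0,"wz":0,"grip":0.9},
    {"dx":0,"dy":0,"dz":-8,"wx":0,"wy":0,"wz":0,"grip":0.9},
    {"dx":0,"dy":0,"dz":-13,"wx":0,"wy":0,"wz":0,"grip":0.9},
    {"dx":0,"dy":0,"dz":-18,"wx":0,"wy":0,"wz":0,"grip":0.9},
  ],
  newtons=25,
)

```text
t: 13.3
ee_pos: [0.4464, -0.358, 0.2524]
tool_rot: [-2.692, -1.617, 0.0]
contact_force: [0.3, -1.1, -1.5]
gripper_width: 0.0241
```

```bash
python3 tgt.py .5685 .2272 .42 97.4
```

```text
[ 57.41 -16.73 -16.71] [-0.001 -0.001 -0.618] [ 0.4464 -0.358   0.2524] [ 0.3 -1.1 -1.5]
```

Call:
send_rows(
  commands=[
    {"dx":28,"dy":-8.5,"dz":-17,"wx":0,"wy":0,"wz":-0.62,"grip":0.9},
    {"dx":28,"dy":-8.5,"dz":-17,"wx":0,"wy":0,"wz":-0.62,"grip":0.9},
    {"dx":28,"dy":-8.5,"dz":-17,"wx":0,"wy":0,"wz":-0.62,"grip":0.9},
    {"dx":28,"dy":-8.5,"dz":-17,"wx":0,"wy":0,"wz":-0.62,"grip":0.9},
    {"dx":28,"dy":-8.5,"dz":-17,"wx":0,"wy":0,"wz":-0.62,"grip":0.9},
    {"dx":28,"dy":-8.5,"dz":-17,"wx":0,"wy":0,"wz":-0.62,"grip":0.9},
    {"dx":28,"dy":-8.5,"dz":-17,"wx":0,"wy":0,"wz":-0.62,"grip":0.9},
  ],
)

```text
t: 14.0
ee_pos: [0.5034, -0.0691, 0.4229]
tool_rot: [2.069, 2.363, 0.002]
contact_force: [-0.1, -0.1, -0.5]
gripper_width: 0.0237
```

```bash
python3 tgt.py .5685 .2272 .40 97.4
```

```text
[28.51 10.36  2.3 ] [0.002 0.    0.003] [ 0.5034 -0.0691  0.4229] [-0.1 -0.1 -0.5]
```

Call:
send_rows(
  commands=[
    {"dx":28.5,"dy":10.3,"dz":0,"wx":0,"wy":0,"wz":0,"grip":0.9},
    {"dx":28.5,"dy":10.3,"dz":0,"wx":0,"wy":0,"wz":0,"grip":0.9},
    {"dx":28.5,"dy":10.3,"dz":0,"wx":0,"wy":0,"wz":0,"grip":0.9},
    {"dx":28.5,"dy":10.3,"dz":0,"wx":0,"wy":0,"wz":0,"grip":0.9},
    {"dx":28.5,"dy":10.3,"dz":0,"wx":0,"wy":0,"wz":0,"grip":0.9},
    {"dx":28.5,"dy":10.3,"dz":0,"wx":0,"wy":0,"wz":0,"grip":0.9},
    {"dx":28.5,"dy":10.3,"dz":0,"wx":0,"wy":0,"wz":0,"grip":0.9},
    {"dx":28.5,"dy":10.3,"dz":4,"wx":0,"wy":0,"wz":0,"grip":0.9},
  ],
)

```text
t: 14.8
ee_pos: [0.5708, 0.2269, 0.3865]
tool_rot: [2.063, 2.36, 0.015]
contact_force: [0.4, -0.5, -0.4]
gripper_width: 0.0238
```

```bash
python3 tgt.py .5685 .2272 .16 97.4
```

```text
[ 0.04 -0.49 22.65] [ 0.012 -0.001  0.005] [0.5708 0.2269 0.3865] [ 0.4 -0.5 -0.4]
```

Call:
send_rows(
  commands=[
    {"dx":0,"dy":-0.2,"dz":5,"wx":0,"wy":0,"wz":0,"grip":0.9},
    {"dx":0,"dy":-0.2,"dz":10,"wx":0,"wy":0,"wz":0,"grip":0.9},
    {"dx":0,"dy":-0.2,"dz":14,"wx":0,"wy":0,"wz":0,"grip":0.9},
    {"dx":0,"dy":-0.2,"dz":18,"wx":0,"wy":0,"wz":0,"grip":0.9},
    {"dx":0,"dy":-0.2,"dz":22,"wx":0,"wy":0,"wz":0,"grip":0.9},
    {"dx":0,"dy":-0.2,"dz":22,"wx":0,"wy":0,"wz":0,"grip":0.9},
  ],
)

```text
t: 15.4
ee_pos: [0.5605, 0.222, 0.1536]
tool_rot: [-2.066, -2.355, 0.02]
contact_force: [-1.7, -0.6, -2.7]
gripper_width: 0.0237
```

```bash
python3 tgt.py .5685 .2272 .104 97.4;python3 - <<'E'
from h import *
im=read_camera('wrist'); cv2.imwrite('pics/w15.png',im)
E
```

```text
[0.42 0.94 4.95] [-0.016  0.002  0.001] [0.5605 0.222  0.1536] [-1.7 -0.6 -2.7]
```

View pics/w15.png

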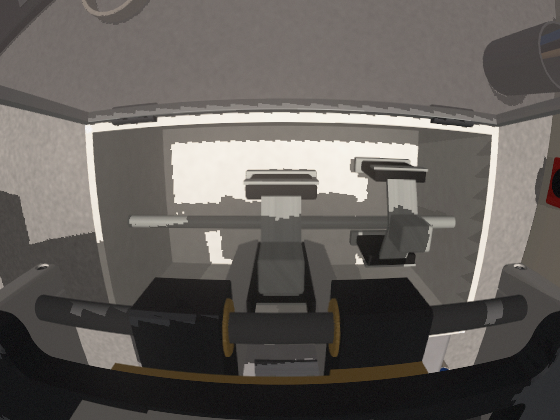

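Call:
send_rows(
  commands=[
    {"dx":0.1,"dy":0.4,"dz":1,"wx":0,"wy":0,"wz":0,"grip":0.9},
    {"dx":0.1,"dy":0.4,"dz":2,"wx":0,"wy":0,"wz":0,"grip":0.9},
    {"dx":0.1,"dy":0.4,"dz":3,"wx":0,"wy":0,"wz":0,"grip":0.9},
    {"dx":0.1,"dy":0.4,"dz":4,"wx":0,"wy":0,"wz":0,"grip":0.9},
    {"dx":0.1,"dy":0.4,"dz":4,"wx":0,"wy":0,"wz":0,"grip":0.9},
  ],
)

```text
t: 15.95
ee_pos: [0.5688, 0.2254, 0.1193]
tool_rot: [-2.07, -2.361, 0.004]
contact_force: [-0.4, 0.3, -1.8]
gripper_width: 0.0239
```

```bash
python3 tgt.py .5685 .2272 .104 97.4
```

```text
[0.18 0.   1.53] [-0.003  0.     0.002] [0.5688 0.2254 0.1193] [-0.4  0.3 -1.8]
```

Call:
send_rows(
  commands=[
    {"dx":0.1,"dy":0,"dz":1,"wx":0,"wy":0,"wz":0,"grip":0.9},
    {"dx":0.1,"dy":0,"dz":1.6,"wx":0,"wy":0,"wz":0,"grip":0.9},
    {"dx":0.1,"dy":0,"dz":1.6,"wx":0,"wy":0,"wz":0,"grip":0.9},
  ],
)

```text
t: 16.25
ee_pos: [0.569, 0.2266, 0.1037]
tool_rot: [-2.07, -2.361, 0.003]
contact_force: [-0.4, -0.3, -0.9]
gripper_width: 0.0237
```

Call:
send_rows(
  commands=[
    {"dx":0,"dy":0,"dz":0.1,"wx":0,"wy":0,"wz":0,"grip":0.9},
    {"dx":0,"dy":0,"dz":0.1,"wx":0,"wy":0,"wz":0,"grip":0.6},
    {"dx":0,"dy":0,"dz":0.1,"wx":0,"wy":0,"wz":0,"grip":0.6},
    {"dx":0,"dy":0,"dz":0.1,"wx":0,"wy":0,"wz":0,"grip":0.6},
  ],
)

```text
t: 16.65
ee_pos: [0.5705, 0.2269, 0.1048]
tool_rot: [2.071, 2.361, 0.002]
contact_force: [-0.7, 0.2, 0.6]
gripper_width: 0.0372
```

Call:
send_rows(
  commands=[
    {"dx":0,"dy":0,"dz":-3,"wx":0,"wy":0,"wz":0,"grip":0.6},
    {"dx":0,"dy":0,"dz":-8,"wx":0,"wy":0,"wz":0,"grip":0.6},
    {"dx":0,"dy":0,"dz":-30,"wx":0,"wy":0,"wz":0,"grip":0.4},
    {"dx":0,"dy":0,"dz":-30,"wx":0,"wy":0,"wz":0,"grip":0.4},
    {"dx":0,"dy":0,"dz":-30,"wx":0,"wy":0,"wz":0,"grip":0.4},
    {"dx":0,"dy":0,"dz":-30,"wx":0,"wy":0,"wz":0,"grip":0.4},
    {"dx":0,"dy":0,"dz":-30,"wx":0,"wy":0,"wz":0,"grip":0.4},
  ],
)

```text
t: 17.35
ee_pos: [0.5715, 0.2272, 0.4119]
tool_rot: [2.067, 2.357, 0.015]
contact_force: [0.0, -0.3, 0.8]
gripper_width: 0.0562
```

```bash
python3 tgt.py .42 -.29 .27 97;python3 tgt.py .5 -.1 .42 97;python3 - <<'E'
from h import *
im=read_camera('side'); crop(im,185,60,345,360,2,'s16.png')
E
```

```text
[-49.31 -21.94  13.88] [ 0.011 -0.001  0.009] [0.5715 0.2272 0.4119] [ 0.  -0.3  0.8]
[-31.5  -11.35  -0.98] [ 0.011 -0.001  0.009] [0.5715 0.2272 0.4119] [ 0.  -0.3  0.8]
```

View pics/s16.png

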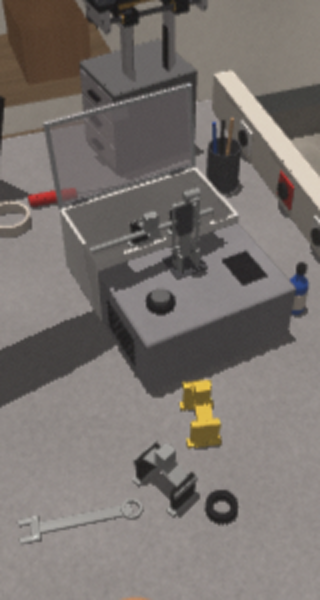

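Two hang (B at about (145,228)); C (165,475 in the crop) still as measured. On to C.

Call:
send_rows(
  commands=[
    {"dx":-31.5,"dy":-11.4,"dz":-1,"wx":0,"wy":0,"wz":0,"grip":0.3},
    {"dx":-31.5,"dy":-11.4,"dz":-1,"wx":0,"wy":0,"wz":0,"grip":0.3},
    {"dx":-31.5,"dy":-11.4,"dz":-1,"wx":0,"wy":0,"wz":0,"grip":0.3},
    {"dx":-31.5,"dy":-11.4,"dz":-1,"wx":0,"wy":0,"wz":0,"grip":0.3},
    {"dx":-31.5,"dy":-11.4,"dz":-1,"wx":0,"wy":0,"wz":0,"grip":0.3},
    {"dx":-31.5,"dy":-11.4,"dz":-1,"wx":0,"wy":0,"wz":0,"grip":0.3},
    {"dx":-31.5,"dy":-11.4,"dz":-1,"wx":0,"wy":0,"wz":0,"grip":0.3},
  ],
)

```text
t: 18.1
ee_pos: [0.4968, -0.103, 0.4131]
tool_rot: [-2.073, -2.359, 0.002]
contact_force: [0.4, 0.2, -0.2]
gripper_width: 0.0655
```

```bash
python3 tgt.py .45 -.29 .27 115
```

```text
[-17.95  -7.02  14.32] [-0.001 -0.    -0.307] [ 0.4968 -0.103   0.4131] [ 0.4  0.2 -0.2]
```

Call:
send_rows(
  commands=[
    {"dx":-18,"dy":-7,"dz":14,"wx":0,"wy":0,"wz":-0.3,"grip":0.3},
    {"dx":-18,"dy":-7,"dz":14,"wx":0,"wy":0,"wz":-0.3,"grip":0.3},
    {"dx":-18,"dy":-7,"dz":14,"wx":0,"wy":0,"wz":-0.3,"grip":0.3},
    {"dx":-18,"dy":-7,"dz":14,"wx":0,"wy":0,"wz":-0.3,"grip":0.3},
    {"dx":-18,"dy":-7,"dz":14,"wx":0,"wy":0,"wz":-0.3,"grip":0.3},
    {"dx":-18,"dy":-7,"dz":14,"wx":0,"wy":0,"wz":-0.3,"grip":0.3},
  ],
)

```text
t: 18.7
ee_pos: [0.4483, -0.2894, 0.268]
tool_rot: [-1.697, -2.632, -0.0]
contact_force: [-0.9, -0.1, -0.8]
gripper_width: 0.0656
```

Run:
```python
from h import *
import pickle
p=camera_params('wrist'); im=read_camera('wrist')
cv2.imwrite('pics/w17.png',im); pickle.dump(p,open('w17.pkl','wb'))
print(p['pose'][:3,3],status.state()['ee_pos'])
```

```text
[ 0.42078653 -0.22492696  0.44817805] [ 0.44994821 -0.28821782  0.27048162]
```

View pics/w17.png

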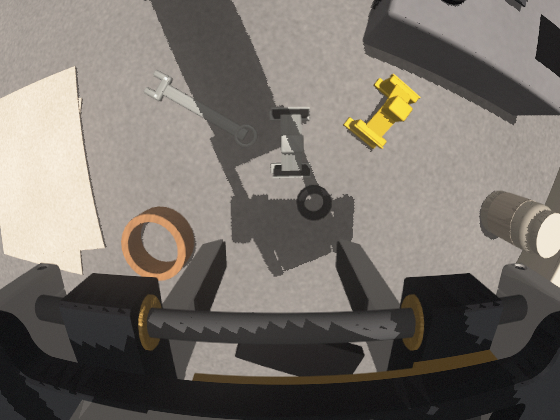

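```bash
python3 - <<'E'
from h import *
import pickle
crop(cv2.imread('pics/w17.png'),260,95,330,195,6,'w17c.png')
p=pickle.load(open('w17.pkl','rb'));print(proj('wrist',(.434,-.2298,.102),p),proj('wrist',(.434,-.2298,.058),p))
E
python3 tgt.py .434 -.2298 .073 114.6
```

```text
(np.float64(291.8308749696151), np.float64(143.5439645300153)) (np.float64(290.76534358019904), np.float64(142.49213173592045))
[ 5.85  1.02 19.78] [-0.003 -0.006 -0.002] [ 0.4499 -0.2882  0.2705] [-0.1  0.8  0.5]
```

View pics/w17c.png

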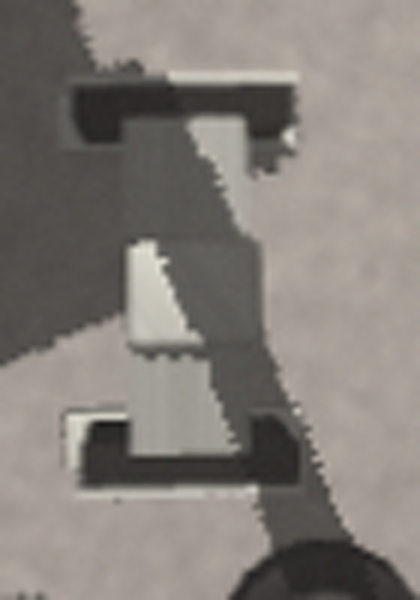

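Call:
send_rows(
  commands=[
    {"dx":5.9,"dy":1.0,"dz":5,"wx":0,"wy":0,"wz":0,"grip":0.3},
    {"dx":5.9,"dy":1.0,"dz":10,"wx":0,"wy":0,"wz":0,"grip":0.3},
    {"dx":5.9,"dy":1.0,"dz":13,"wx":0,"wy":0,"wz":0,"grip":0.3},
    {"dx":5.9,"dy":1.0,"dz":13,"wx":0,"wy":0,"wz":0,"grip":0.4},
    {"dx":5.9,"dy":1.0,"dz":13,"wx":0,"wy":0,"wz":0,"grip":0.4},
  ],
)

```text
t: 19.25
ee_pos: [0.4372, -0.2296, 0.145]
tool_rot: [-1.693, -2.646, -0.0]
contact_force: [-0.2, -1.3, 0.7]
gripper_width: 0.057
```

```bash
python3 tgt.py .434 -.2298 .073 114.6
```

```text
[ 0.11 -0.3   7.2 ] [ 0.    -0.     0.003] [ 0.4372 -0.2296  0.145 ] [-0.2 -1.3  0.7]
```

Call:
send_rows(
  commands=[
    {"dx":0.1,"dy":-0.2,"dz":3,"wx":0,"wy":0,"wz":0,"grip":0.4},
    {"dx":0.1,"dy":-0.2,"dz":6,"wx":0,"wy":0,"wz":0,"grip":0.4},
    {"dx":0.1,"dy":-0.2,"dz":7.1,"wx":0,"wy":0,"wz":0,"grip":0.4},
    {"dx":0.1,"dy":-0.2,"dz":7.1,"wx":0,"wy":0,"wz":0,"grip":0.45},
  ],
)

```text
t: 19.65
ee_pos: [0.4355, -0.2311, 0.0743]
tool_rot: [1.694, 2.644, -0.0]
contact_force: [0.4, 0.1, -0.4]
gripper_width: 0.0524
```

```bash
python3 tgt.py .434 -.2298 .073 114.6;python3 - <<'E'
from h import *
im=read_camera('wrist');crop(im,180,150,380,300,4,'w18.png')
E
```

```text
[ 0.18 -0.09  0.13] [0.001 0.001 0.001] [ 0.4355 -0.2311  0.0743] [ 0.4  0.1 -0.4]
```

View pics/w18.png

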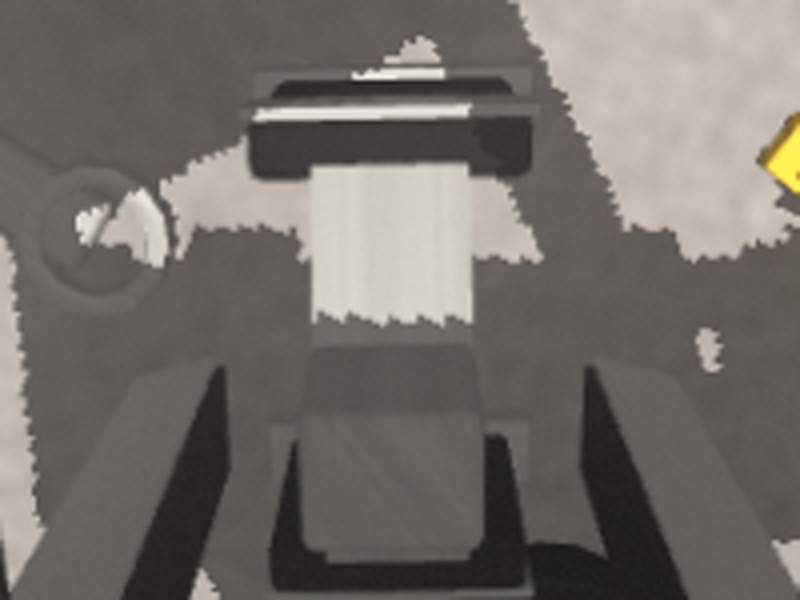

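Call:
send_rows(
  commands=[
    {"dx":0.4,"dy":-0.1,"dz":0.1,"wx":0,"wy":0,"wz":0,"grip":0.5},
    {"dx":0.4,"dy":-0.1,"dz":0.1,"wx":0,"wy":0,"wz":0,"grip":0.9},
    {"dx":0.4,"dy":-0.1,"dz":0.1,"wx":0,"wy":0,"wz":0,"grip":0.9},
    {"dx":0.4,"dy":-0.1,"dz":0.1,"wx":0,"wy":0,"wz":0,"grip":0.9},
    {"dx":0.4,"dy":-0.1,"dz":0.1,"wx":0,"wy":0,"wz":0,"grip":0.9},
    {"dx":0.4,"dy":-0.1,"dz":-3,"wx":0,"wy":0,"wz":0,"grip":0.9},
    {"dx":0.4,"dy":-0.1,"dz":-8,"wx":0,"wy":0,"wz":0,"grip":0.9},
    {"dx":0.4,"dy":-0.1,"dz":-13,"wx":0,"wy":0,"wz":0,"grip":0.9},
  ],
  newtons=25,
)

```text
t: 20.5
ee_pos: [0.4306, -0.226, 0.2031]
tool_rot: [-1.693, -2.642, -0.001]
contact_force: [1.1, -1.1, -1.5]
gripper_width: 0.0238
```

```bash
python3 tgt.py .4852 .2164 .42 97.4;python3 tgt.py .45 -.05 .42 97.4
```

```text
[ 37.99  23.4  -21.6 ] [-0.002 -0.003  0.302] [ 0.4306 -0.226   0.2031] [ 1.1 -1.1 -1.5]
[ 15.26   9.08 -21.66] [-0.002 -0.003  0.302] [ 0.4306 -0.226   0.2031] [ 1.1 -1.1 -1.5]
```

Call:
send_rows(
  commands=[
    {"dx":4,"dy":2,"dz":-15,"wx":0,"wy":0,"wz":0.3,"grip":0.9},
    {"dx":4,"dy":2,"dz":-15,"wx":0,"wy":0,"wz":0.3,"grip":0.9},
    {"dx":15,"dy":9,"dz":-21.7,"wx":0,"wy":0,"wz":0.3,"grip":0.9},
    {"dx":15,"dy":9,"dz":-21.7,"wx":0,"wy":0,"wz":0.3,"grip":0.9},
    {"dx":15,"dy":9,"dz":-21.7,"wx":0,"wy":0,"wz":0.3,"grip":0.9},
    {"dx":15,"dy":9,"dz":-21.7,"wx":0,"wy":0,"wz":0.3,"grip":0.9},
    {"dx":15,"dy":9,"dz":-21.7,"wx":0,"wy":0,"wz":0.3,"grip":0.9},
  ],
)

```text
t: 21.2
ee_pos: [0.4524, -0.0503, 0.4246]
tool_rot: [2.06, 2.363, 0.007]
contact_force: [1.2, -0.6, -1.0]
gripper_width: 0.0239
```

```bash
python3 tgt.py .4852 .2164 .4 97.4
```

```text
[25.98  6.86  2.46] [0.008 0.002 0.007] [ 0.4524 -0.0503  0.4246] [ 1.2 -0.6 -1. ]
```

Call:
send_rows(
  commands=[
    {"dx":26,"dy":6.7,"dz":0,"wx":0,"wy":0,"wz":0.005,"grip":0.9},
    {"dx":26,"dy":6.7,"dz":0,"wx":0,"wy":0,"wz":0.005,"grip":0.9},
    {"dx":26,"dy":6.7,"dz":0,"wx":0,"wy":0,"wz":0.005,"grip":0.9},
    {"dx":26,"dy":6.7,"dz":0,"wx":0,"wy":0,"wz":0.005,"grip":0.9},
    {"dx":26,"dy":6.7,"dz":0,"wx":0,"wy":0,"wz":0.005,"grip":0.9},
    {"dx":26,"dy":6.7,"dz":0,"wx":0,"wy":0,"wz":0.005,"grip":0.9},
    {"dx":26,"dy":6.7,"dz":2,"wx":0,"wy":0,"wz":0.005,"grip":0.9},
  ],
)

```text
t: 21.9
ee_pos: [0.4844, 0.2158, 0.4004]
tool_rot: [2.072, 2.36, 0.004]
contact_force: [0.1, 0.6, -2.5]
gripper_width: 0.0239
```

```bash
python3 tgt.py .4852 .2164 .16 97.4
```

```text
[ 0.03  0.03 24.04] [ 0.003 -0.001  0.001] [0.4844 0.2158 0.4004] [ 0.1  0.6 -2.5]
```

Call:
send_rows(
  commands=[
    {"dx":0,"dy":0,"dz":5,"wx":0,"wy":0,"wz":0,"grip":0.9},
    {"dx":0,"dy":0,"dz":10,"wx":0,"wy":0,"wz":0,"grip":0.9},
    {"dx":0,"dy":0,"dz":14,"wx":0,"wy":0,"wz":0,"grip":0.9},
    {"dx":0,"dy":0,"dz":18,"wx":0,"wy":0,"wz":0,"grip":0.9},
    {"dx":0,"dy":0,"dz":22,"wx":0,"wy":0,"wz":0,"grip":0.9},
    {"dx":0,"dy":0,"dz":24,"wx":0,"wy":0,"wz":0,"grip":0.9},
    {"dx":0,"dy":0,"dz":24,"wx":0,"wy":0,"wz":0,"grip":0.9},
  ],
)

```text
t: 22.6
ee_pos: [0.4791, 0.2114, 0.1543]
tool_rot: [-2.074, -2.351, 0.016]
contact_force: [0.8, 0.1, -1.2]
gripper_width: 0.024
```

```bash
python3 tgt.py .4852 .2164 .104 97.4;python3 - <<'E'
from h import *
im=read_camera('wrist'); cv2.imwrite('pics/w19.png',im)
E
```

```text
[0.43 0.73 5.02] [-0.012  0.002 -0.004] [0.4791 0.2114 0.1543] [ 0.8  0.1 -1.2]
```

View pics/w19.png

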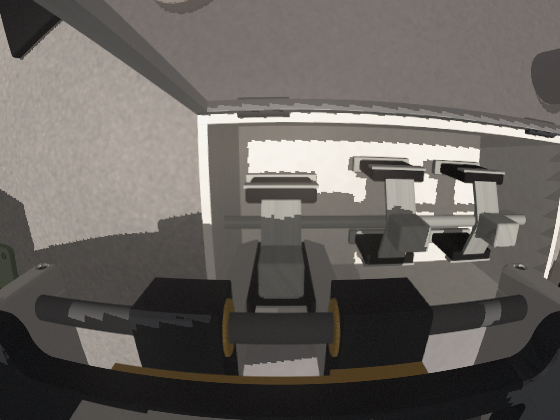

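Call:
send_rows(
  commands=[
    {"dx":0.1,"dy":0.3,"dz":1,"wx":0,"wy":0,"wz":0,"grip":0.9},
    {"dx":0.1,"dy":0.3,"dz":2,"wx":0,"wy":0,"wz":0,"grip":0.9},
    {"dx":0.1,"dy":0.3,"dz":3,"wx":0,"wy":0,"wz":0,"grip":0.9},
    {"dx":0.1,"dy":0.3,"dz":4,"wx":0,"wy":0,"wz":0,"grip":0.9},
    {"dx":0.1,"dy":0.3,"dz":4,"wx":0,"wy":0,"wz":0,"grip":0.9},
  ],
)

```text
t: 23.15
ee_pos: [0.4848, 0.2144, 0.1182]
tool_rot: [-2.076, -2.356, 0.005]
contact_force: [-0.2, -0.7, -1.1]
gripper_width: 0.0238
```

```bash
python3 tgt.py .4852 .2164 .104 97.4
```

```text
[0.19 0.07 1.42] [-0.004  0.001 -0.003] [0.4848 0.2144 0.1182] [-0.2 -0.7 -1.1]
```

Call:
send_rows(
  commands=[
    {"dx":0.1,"dy":0,"dz":1,"wx":0,"wy":0,"wz":0,"grip":0.9},
    {"dx":0.1,"dy":0,"dz":1.5,"wx":0,"wy":0,"wz":0,"grip":0.9},
    {"dx":0.1,"dy":0,"dz":1.5,"wx":0,"wy":0,"wz":0,"grip":0.9},
  ],
)

```text
t: 23.45
ee_pos: [0.4862, 0.2159, 0.1049]
tool_rot: [-2.077, -2.357, 0.0]
contact_force: [-0.3, -1.8, -2.2]
gripper_width: 0.0241
```

Call:
send_rows(
  commands=[
    {"dx":0,"dy":0,"dz":0.1,"wx":0,"wy":0,"wz":0,"grip":0.9},
    {"dx":0,"dy":0,"dz":0.1,"wx":0,"wy":0,"wz":0,"grip":0.6},
    {"dx":0,"dy":0,"dz":0.1,"wx":0,"wy":0,"wz":0,"grip":0.6},
    {"dx":0,"dy":0,"dz":0.1,"wx":0,"wy":0,"wz":0,"grip":0.6},
  ],
)

```text
t: 23.85
ee_pos: [0.4864, 0.2158, 0.1042]
tool_rot: [2.077, 2.357, 0.001]
contact_force: [-0.0, -0.3, 0.3]
gripper_width: 0.0372
```

Call:
send_rows(
  commands=[
    {"dx":0,"dy":0,"dz":-3,"wx":0,"wy":0,"wz":0,"grip":0.6},
    {"dx":0,"dy":0,"dz":-8,"wx":0,"wy":0,"wz":0,"grip":0.6},
    {"dx":0,"dy":0,"dz":-30,"wx":0,"wy":0,"wz":0,"grip":0.6},
    {"dx":0,"dy":0,"dz":-30,"wx":0,"wy":0,"wz":0,"grip":0.6},
    {"dx":0,"dy":0,"dz":-30,"wx":0,"wy":0,"wz":0,"grip":0.6},
    {"dx":0,"dy":0,"dz":-30,"wx":0,"wy":0,"wz":0,"grip":0.6},
    {"dx":0,"dy":0,"dz":-30,"wx":0,"wy":0,"wz":0,"grip":0.6},
  ],
)

```text
t: 24.55
ee_pos: [0.4877, 0.2163, 0.4108]
tool_rot: [2.073, 2.353, 0.014]
contact_force: [0.6, -1.2, 0.1]
gripper_width: 0.0378
```

Run:
```python
from h import *
im=read_camera('wrist'); cv2.imwrite('pics/w20.png',im)
im=read_camera('side'); cv2.imwrite('pics/s20.png',im)
im=read_camera('scene'); cv2.imwrite('pics/c20.png',im)
crop(im,190,90,420,350,2.3,'c20c.png')
print(status.state()['ee_pos'])
```

```text
[0.48677689 0.21596103 0.40553121]
```

View pics/w20.png

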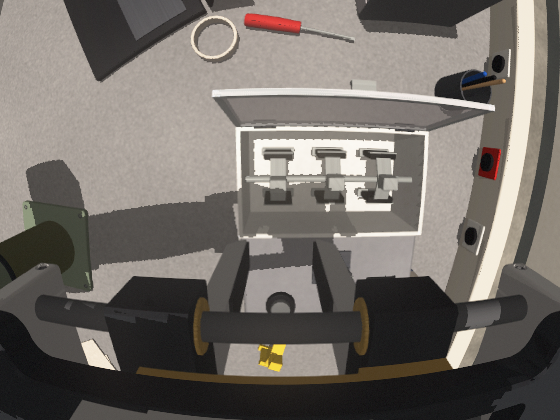

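View pics/c20c.png

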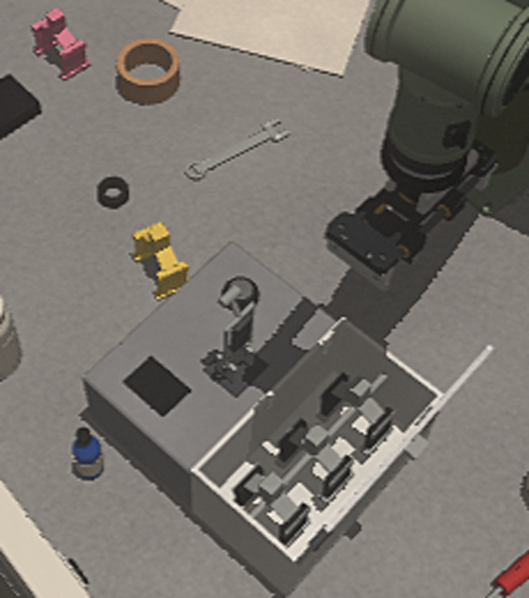

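View pics/s20.png

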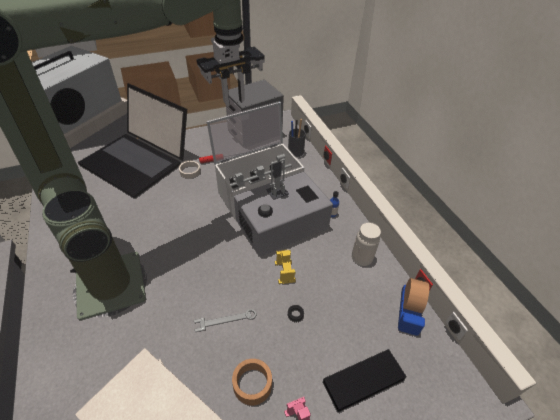

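```bash
cat > bt.py <<'E'
import sys
from h import *
A=.1285;Q=np.array([.5685,.2272])
def b2w(x,y,z): c,s=np.cos(A),np.sin(A);return np.array([Q[0]+c*x-s*y,Q[1]+s*x+c*y,z])
def w2b(p): d=np.asarray(p)[:2]-Q;c,s=np.cos(A),np.sin(A);return np.array([c*d[0]+s*d[1],-s*d[0]+c*d[1],p[2]])
def M(off=0):
    th=np.pi/2+A+off
    return R.from_matrix([[np.cos(th),np.sin(th),0],[np.sin(th),-np.cos(th),0],[0,0,-1]])
if __name__=='__main__':
    x,y,z=[float(a)/1000 for a in sys.argv[1:4]]
    s=status.state()
    print(*delta(b2w(x,y,z),M()),'at box mm',(w2b(s['ee_pos'])*1000).round(1),'F',s['contact_force'].round(1),'w',round(s['gripper_width'],4),'t',s['t'])
E
python3 bt.py -50 160 420; python3 bt.py -50 160 277
python3 - <<'E'
import numpy as np
for th in (1.745,1.6,1.4,1.2,1.0,.8,.6,.4,.2,.1,0):
    r=.14; print(th, np.round([(.08-r*np.cos(th)+.006*np.sin(th)+.008)*1000,(.14+r*np.sin(th)+.006*np.cos(th))*1000],1))
E
```

```text
[16.08  3.21 -1.43] [ 0.004 -0.    -0.003] at box mm [-82.5  -0.7 405.5] F [ 0.2 -0.7 -0. ] w 0.0372 t 24.7
[16.07  3.16 12.87] [ 0.004 -0.    -0.003] at box mm [-82.5  -0.7 405.5] F [ 0.2 -0.7 -0. ] w 0.0372 t 24.7
1.745 [118.2 276.8]
1.6 [ 98.1 279.8]
1.4 [ 70.1 279. ]
1.2 [ 42.9 272.7]
1.0 [ 17.4 261. ]
0.8 [ -5.2 244.6]
0.6 [-24.2 224. ]
0.4 [-38.6 200. ]
0.2 [-48.  173.7]
0.1 [-50.7 159.9]
0 [-52. 146.]
```

Call:
send_rows(
  commands=[
    {"dx":16,"dy":3.2,"dz":-1.5,"wx":0,"wy":0,"wz":0,"grip":1},
    {"dx":16,"dy":3.2,"dz":-1.5,"wx":0,"wy":0,"wz":0,"grip":1},
    {"dx":16,"dy":3.2,"dz":-1.5,"wx":0,"wy":0,"wz":0,"grip":1},
    {"dx":16,"dy":3.2,"dz":-1.5,"wx":0,"wy":0,"wz":0,"grip":1},
    {"dx":16,"dy":3.2,"dz":5,"wx":0,"wy":0,"wz":0,"grip":1},
    {"dx":16,"dy":3.2,"dz":12.5,"wx":0,"wy":0,"wz":0,"grip":1},
    {"dx":16,"dy":3.2,"dz":12.5,"wx":0,"wy":0,"wz":0,"grip":1},
    {"dx":16,"dy":3.2,"dz":12.5,"wx":0,"wy":0,"wz":0,"grip":1},
  ],
)

```text
t: 25.5
ee_pos: [0.4924, 0.3749, 0.2681]
tool_rot: [-2.073, -2.352, 0.031]
contact_force: [-0.7, -0.7, -0.4]
gripper_width: 0.0006
```

```bash
python3 bt.py -50 118 277;python3 - <<'E'
from h import *
im=read_camera('side'); crop(im,165,40,345,220,3.3,'s21.png')
im=read_camera('wrist'); cv2.imwrite('pics/w21.png',im)
E
```

```text
[-3.83  0.65 -0.87] [-0.019  0.008 -0.003] at box mm [-56.5 156.2 268.1] F [-0.7 -0.7 -0.4] w 0.0006 t 25.5
```

View pics/s21.png

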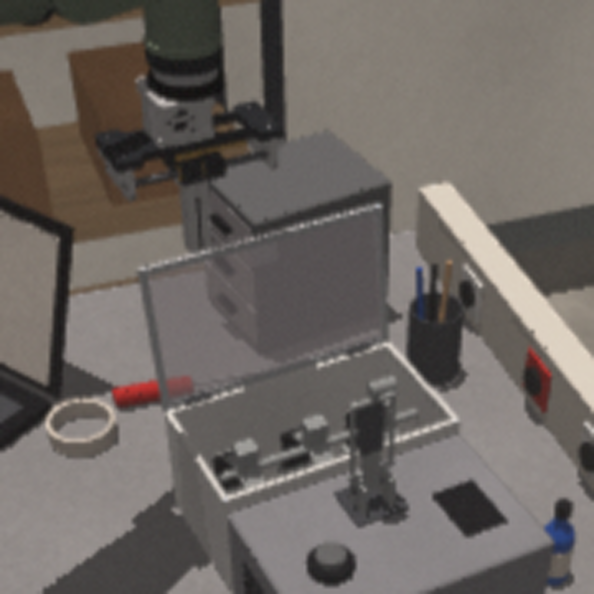

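View pics/w21.png

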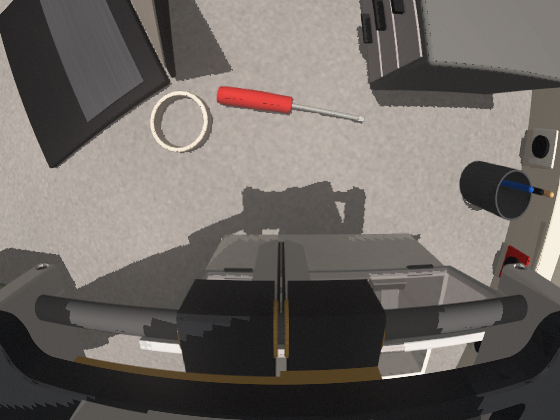

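Call:
send_rows(
  commands=[
    {"dx":-2,"dy":0,"dz":0.3,"wx":0,"wy":0,"wz":0,"grip":1},
    {"dx":-4.1,"dy":0,"dz":0.3,"wx":0,"wy":0,"wz":0,"grip":1},
    {"dx":-5.1,"dy":0,"dz":0.2,"wx":0,"wy":0,"wz":0,"grip":1},
    {"dx":-6.1,"dy":0,"dz":0,"wx":0,"wy":0,"wz":0,"grip":1},
    {"dx":-7.5,"dy":0,"dz":0,"wx":0,"wy":0,"wz":0,"grip":1},
    {"dx":-8.9,"dy":0,"dz":0.1,"wx":0,"wy":0,"wz":0,"grip":1},
  ],
)

```text
t: 26.2
ee_pos: [0.5103, 0.2904, 0.2804]
tool_rot: [2.075, 2.356, 0.007]
contact_force: [1.1, 4.0, 2.8]
gripper_width: 0.0002
```

```bash
python3 bt.py -50 43 273;python3 - <<'E'
from h import *
im=read_camera('side'); crop(im,165,40,345,220,3.3,'s22.png')
E
```

```text
[-2.71 -0.03  0.73] [ 0.005 -0.002 -0.002] at box mm [-49.7  70.1 280.4] F [1.1 4.  2.8] w 0.0002 t 26.2
```

View pics/s22.png

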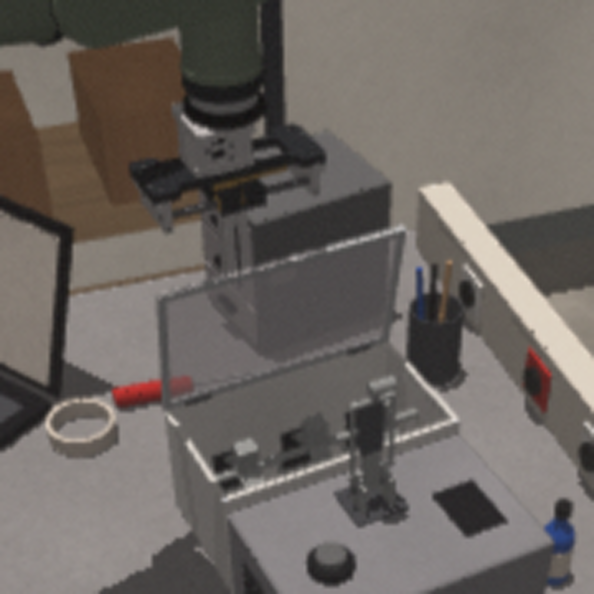

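Call:
send_rows(
  commands=[
    {"dx":-1.4,"dy":0,"dz":0.3,"wx":0,"wy":0,"wz":0,"grip":1},
    {"dx":-2.7,"dy":0,"dz":0.7,"wx":0,"wy":0,"wz":0,"grip":1},
    {"dx":-4.0,"dy":0,"dz":1.3,"wx":0,"wy":0,"wz":0,"grip":1},
    {"dx":-5.3,"dy":0,"dz":1.9,"wx":0,"wy":0,"wz":0,"grip":1},
    {"dx":-6.4,"dy":0,"dz":2.7,"wx":0,"wy":0,"wz":0,"grip":1},
    {"dx":-7.5,"dy":0,"dz":3.6,"wx":0,"wy":0,"wz":0,"grip":1},
    {"dx":-8.5,"dy":0,"dz":4.6,"wx":0,"wy":0,"wz":0,"grip":1},
    {"dx":-9.4,"dy":0,"dz":5.6,"wx":0,"wy":0,"wz":0,"grip":1},
  ],
)

```text
t: 27.05
ee_pos: [0.5207, 0.1961, 0.2208]
tool_rot: [-2.077, -2.356, 0.001]
contact_force: [0.8, 2.4, -0.4]
gripper_width: 0.0005
```

```bash
python3 bt.py -50 -52 146;python3 - <<'E'
from h import *
im=read_camera('side'); crop(im,165,40,345,220,3.3,'s23.png')
E
```

```text
[-2.73  0.16  7.48] [-0.001 -0.    -0.003] at box mm [-51.4 -24.7 220.8] F [ 0.8  2.4 -0.4] w 0.0005 t 27.05
```

View pics/s23.png

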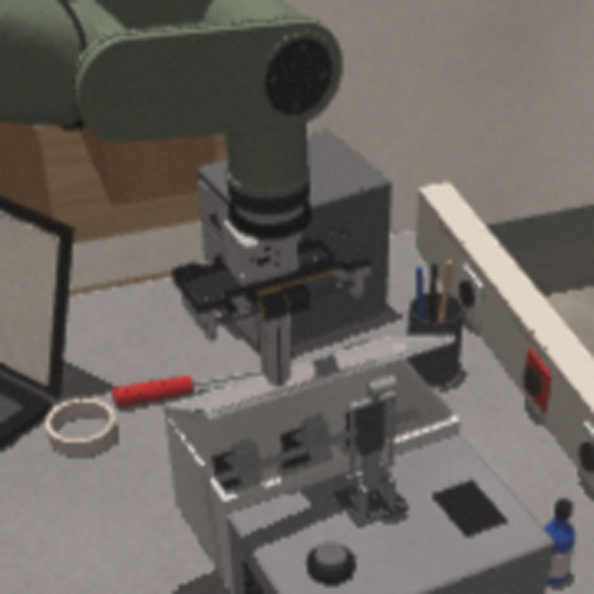

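Call:
send_rows(
  commands=[
    {"dx":-0.7,"dy":0,"dz":0.9,"wx":0,"wy":0,"wz":0,"grip":1},
    {"dx":-1.4,"dy":0,"dz":2.1,"wx":0,"wy":0,"wz":0,"grip":1},
    {"dx":-1.9,"dy":0,"dz":3.4,"wx":0,"wy":0,"wz":0,"grip":1},
    {"dx":-2.3,"dy":0,"dz":4.7,"wx":0,"wy":0,"wz":0,"grip":1},
    {"dx":-2.5,"dy":0,"dz":6.1,"wx":0,"wy":0,"wz":0,"grip":1},
    {"dx":-2.7,"dy":0,"dz":7.0,"wx":0,"wy":0,"wz":0,"grip":1},
    {"dx":-2.7,"dy":0,"dz":7.4,"wx":0,"wy":0,"wz":0,"grip":1},
  ],
)

```text
t: 27.8
ee_pos: [0.5236, 0.1697, 0.1465]
tool_rot: [-2.077, -2.356, 0.003]
contact_force: [0.1, -0.2, 1.6]
gripper_width: 0.0001
```

```bash
python3 bt.py -50 -52 146
```

```text
[-0.07  0.19  0.05] [-0.002  0.001 -0.003] at box mm [-51.9 -51.3 146.5] F [ 0.1 -0.2  1.6] w 0.0001 t 27.8
```

Nearly shut; press a few mm further to feel the rim.

Call:
send_rows(
  commands=[
    {"dx":0,"dy":0,"dz":0.3,"wx":0,"wy":0,"wz":0,"grip":1},
    {"dx":0,"dy":0,"dz":0.3,"wx":0,"wy":0,"wz":0,"grip":1},
    {"dx":0,"dy":0,"dz":0.5,"wx":0,"wy":0,"wz":0,"grip":1},
    {"dx":0,"dy":0,"dz":0.5,"wx":0,"wy":0,"wz":0,"grip":1},
  ],
)

```text
t: 28.2
ee_pos: [0.5238, 0.1698, 0.1461]
tool_rot: [2.076, 2.357, -0.003]
contact_force: [-7.0, -2.9, 15.0]
gripper_width: 0.0006
```

```bash
python3 bt.py 0 -260 400
```

```text
[-20.91   5.18 -25.36] [-0.001  0.001 -0.002] at box mm [-51.6 -51.2 146.1] F [-7.  -2.9 15. ] w 0.0006 t 28.2
```

Call:
send_rows(
  commands=[
    {"dx":0,"dy":0,"dz":-3,"wx":0,"wy":0,"wz":0,"grip":1},
    {"dx":0,"dy":0,"dz":-10,"wx":0,"wy":0,"wz":0,"grip":0.7},
    {"dx":0,"dy":0,"dz":-25,"wx":0,"wy":0,"wz":0,"grip":0.5},
    {"dx":0,"dy":0,"dz":-25,"wx":0,"wy":0,"wz":0,"grip":0.5},
    {"dx":0,"dy":0,"dz":-25,"wx":0,"wy":0,"wz":0,"grip":0.4},
    {"dx":0,"dy":0,"dz":-25,"wx":0,"wy":0,"wz":0,"grip":0.4},
  ],
)

```text
t: 28.8
ee_pos: [0.526, 0.1707, 0.4001]
tool_rot: [2.072, 2.352, 0.013]
contact_force: [-0.5, -1.0, -0.3]
gripper_width: 0.0369
```

```bash
python3 bt.py 0 -260 400;python3 - <<'E'
from h import *
im=read_camera('side'); crop(im,165,90,345,250,4.3,'s24.png')
E
```

```text
[-20.93   4.98   0.05] [ 0.011 -0.    -0.002] at box mm [-49.3 -50.6 400.1] F [-0.5 -1.  -0.3] w 0.0369 t 28.8
```

View pics/s24.png

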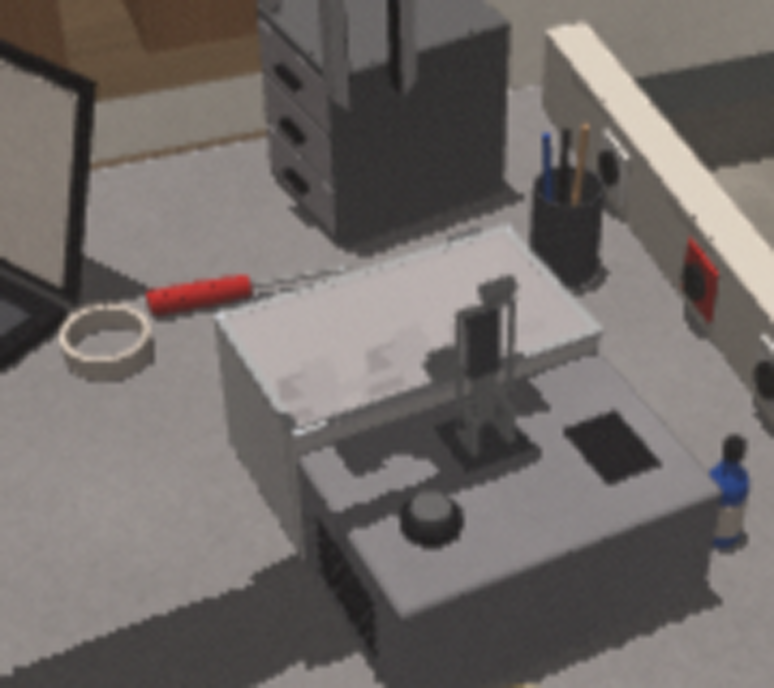

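Call:
send_rows(
  commands=[
    {"dx":-20.9,"dy":5,"dz":0,"wx":0,"wy":0,"wz":0,"grip":0.4},
    {"dx":-20.9,"dy":5,"dz":0,"wx":0,"wy":0,"wz":0,"grip":0.4},
    {"dx":-20.9,"dy":5,"dz":0,"wx":0,"wy":0,"wz":0,"grip":0.4},
    {"dx":-20.9,"dy":5,"dz":0,"wx":0,"wy":0,"wz":0,"grip":0.4},
    {"dx":-20.9,"dy":5,"dz":0,"wx":0,"wy":0,"wz":0,"grip":0.4},
    {"dx":-20.9,"dy":5,"dz":0,"wx":0,"wy":0,"wz":0,"grip":0.4},
    {"dx":-20.9,"dy":5,"dz":0,"wx":0,"wy":0,"wz":0,"grip":0.4},
  ],
)

```text
t: 29.55
ee_pos: [0.5996, -0.0298, 0.3923]
tool_rot: [-2.075, -2.356, 0.0]
contact_force: [0.5, 0.3, 0.3]
gripper_width: 0.0561
```

```bash
python3 bt.py 0 -150 320;python3 - <<'E'
from h import *
import pickle
p=camera_params('wrist'); im=read_camera('wrist')
cv2.imwrite('pics/w25.png',im); pickle.dump(p,open('w25.pkl','wb'))
im=read_camera('scene'); crop(im,220,190,400,330,4.2,'c25.png')
E
```

```text
[10.88  0.2   7.24] [-0.001 -0.001 -0.002] at box mm [  -2.1 -258.9  392.3] F [0.5 0.3 0.3] w 0.0561 t 29.55
```

View pics/w25.png

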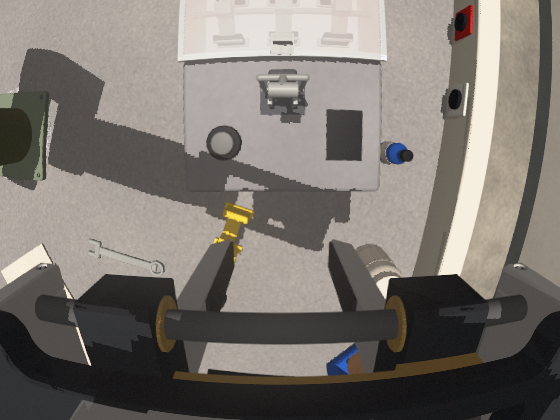

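View pics/c25.png

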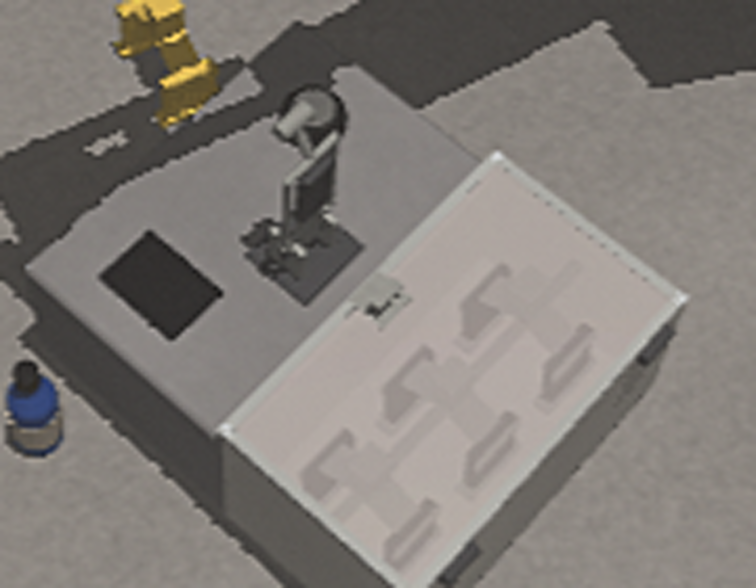

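Run:
```python
from h import *
im=cv2.imread('pics/w25.png')
crop(im,240,25,330,130,6,'w25c.png')
```

```text
(no output)
```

View pics/w25c.png

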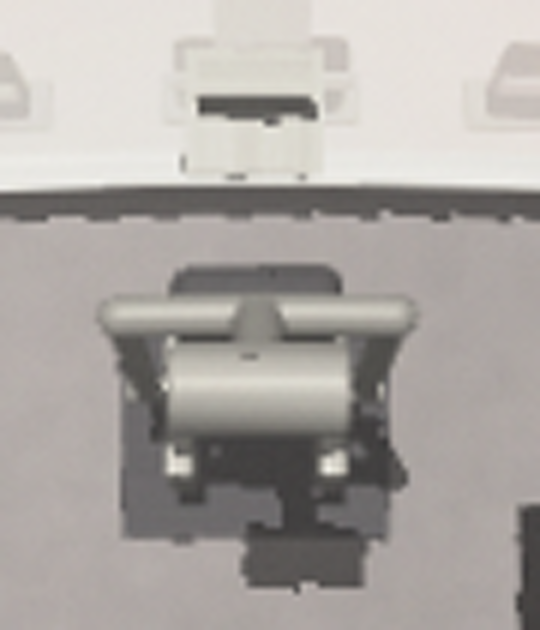

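Run:
```python
from bt import *
import pickle
p=pickle.load(open('w25.pkl','rb'))
rw=ray('wrist',260/6+240-.4,388/6+25-.4,p); rs=ray('side',497/4.3+165-.4,290/4.3+90-.4); rc=ray('scene',296/4.2+220-.4,120/4.2+190-.4)
for n,o in (('ws',[rw,rs]),('wc',[rw,rc]),('sc',[rs,rc]),('all',[rw,rs,rc])): print(n,w2b(tri(o))*1000)
# in-plane x=0 intersection from wrist: bar and roller rays, at y,z
def xplane(r,x=0):
    o=w2b(r[0]);d=w2b(r[0]+r[1])-o; return o+d*(x-o[0])/d[0]
for n,u,v in (('roller',260,388),('bar',258,318)):
    r=ray('wrist',u/6+240-.4,v/6+25-.4,p);o=w2b(r[0]);d=w2b(r[0]+r[1])-o
    print(n,'line y(z):',[(z,((o+d*(z/1000-o[2])/d[2])*1000).round(1)[:2].tolist()) for z in (250,265,280,295)])
rb=ray('wrist',258/6+240-.4,318/6+25-.4,p)
```

```text
ws [   0.42889502 -148.8657874   280.75330647]
wc [  -0.65885706 -148.56381669  285.69310639]
sc [  -1.89062295 -149.66077371  282.55643115]
all [  -0.95765884 -149.30770157  282.62594622]
roller line y(z): [(250, [0.7, -144.9]), (265, [0.6, -146.8]), (280, [0.5, -148.8]), (295, [0.4, -150.8])]
bar line y(z): [(250, [0.4, -133.0]), (265, [0.3, -135.6]), (280, [0.2, -138.1]), (295, [0.2, -140.6])]
```

Call:
send_rows(
  commands=[
    {"dx":5,"dy":0.1,"dz":1,"wx":0,"wy":0,"wz":0,"grip":0.5},
    {"dx":9,"dy":0.1,"dz":3,"wx":0,"wy":0,"wz":0,"grip":0.5},
    {"dx":11,"dy":0.1,"dz":7,"wx":0,"wy":0,"wz":0,"grip":0.5},
    {"dx":11,"dy":0.1,"dz":7,"wx":0,"wy":0,"wz":0,"grip":0.5},
    {"dx":11,"dy":0.1,"dz":7,"wx":0,"wy":0,"wz":0,"grip":0.5},
  ],
)

```text
t: 30.15
ee_pos: [0.5863, 0.0797, 0.323]
tool_rot: [-2.073, -2.359, 0.002]
contact_force: [0.3, -0.1, 0.5]
gripper_width: 0.047
```

```bash
python3 bt.py 0 -149 275;python3 - <<'E'
from h import *
im=read_camera('wrist'); cv2.imwrite('pics/w26.png',im)
im=read_camera('side'); crop(im,205,70,345,230,3.7,'s26.png')
E
```

```text
[-0.04  0.13  4.8 ] [-0.001  0.     0.   ] at box mm [  -1.2 -148.6  323. ] F [ 0.3 -0.1  0.5] w 0.047 t 30.15
```

View pics/w26.png

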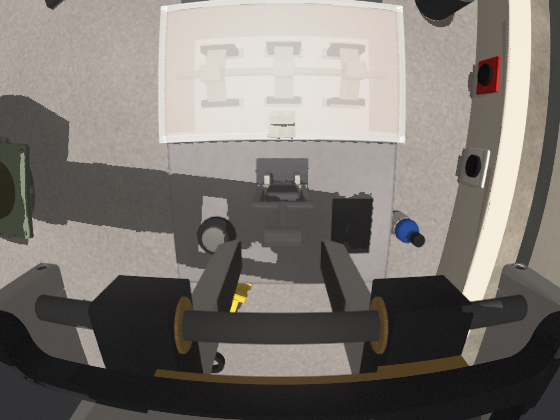

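View pics/s26.png

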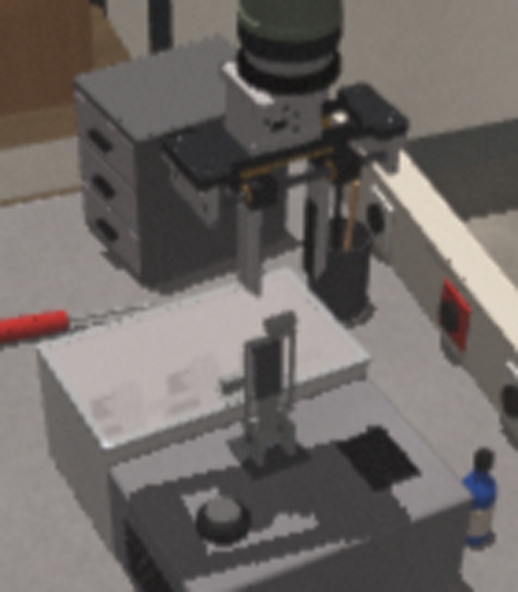

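Call:
send_rows(
  commands=[
    {"dx":0,"dy":0.1,"dz":2.5,"wx":0,"wy":0,"wz":0,"grip":0.55},
    {"dx":0,"dy":0.1,"dz":4.8,"wx":0,"wy":0,"wz":0,"grip":0.55},
    {"dx":0,"dy":0.1,"dz":4.8,"wx":0,"wy":0,"wz":0,"grip":0.55},
  ],
)

```text
t: 30.55
ee_pos: [0.5877, 0.0773, 0.274]
tool_rot: [-2.078, -2.354, 0.003]
contact_force: [-0.8, 0.1, -0.8]
gripper_width: 0.0423
```

```bash
python3 bt.py 0 -149 275;python3 - <<'E'
from bt import *
im=read_camera('wrist'); crop(im,200,170,360,310,4.5,'w27.png')
print(proj('wrist',b2w(0,-.149,.283)))
E
```

```text
[ 0.22  0.01 -0.1 ] [-0.003 -0.    -0.004] at box mm [-2.000e-01 -1.512e+02  2.740e+02] F [-0.8  0.1 -0.8] w 0.0423 t 30.55
(np.float64(278.5992259017793), np.float64(256.420955977443))
```

View pics/w27.png

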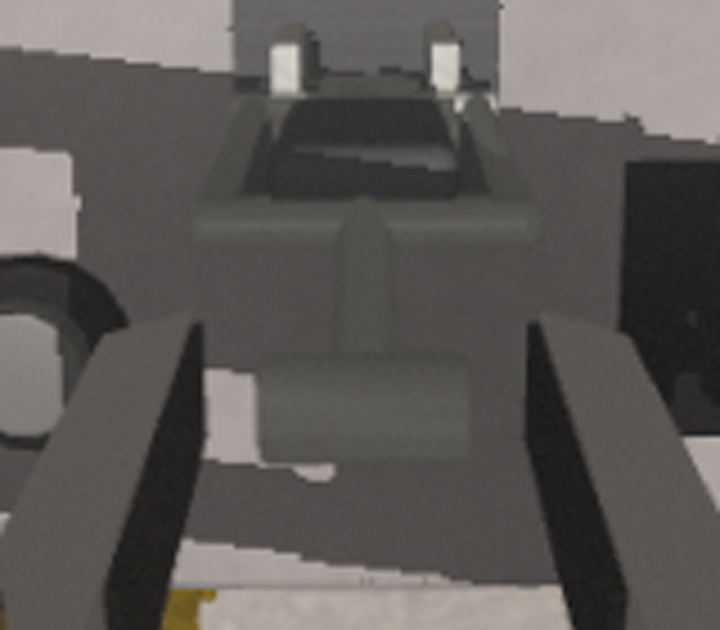

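Call:
send_rows(
  commands=[
    {"dx":0,"dy":0,"dz":0,"wx":0,"wy":0,"wz":0,"grip":0.9},
    {"dx":0,"dy":0,"dz":0,"wx":0,"wy":0,"wz":0,"grip":0.9},
    {"dx":0,"dy":0,"dz":0,"wx":0,"wy":0,"wz":0,"grip":0.9},
    {"dx":0,"dy":0,"dz":0,"wx":0,"wy":0,"wz":0,"grip":0.9},
  ],
  newtons=8,
)

```text
t: 31.0
ee_pos: [0.5883, 0.078, 0.2775]
tool_rot: [2.076, 2.355, 0.0]
contact_force: [-4.0, -2.0, 5.6]
gripper_width: 0.0259
```

```bash
python3 bt.py 0 -149 275
python3 - <<'E'
import numpy as np
# relative path of grip about H for start offset (-17.5,115.5)
r=117.;
for a in np.radians(np.linspace(98.5,-4,22)): print(np.round([ (r*np.cos(a)-r*np.cos(np.radians(98.5)))/10, -(r*np.sin(a)-r*np.sin(np.radians(98.5)))/10],1).tolist(),end=' ')
E
```

```text
[ 0.15 -0.05  0.25] [ 0.001  0.001 -0.003] at box mm [   0.5 -150.5  277.5] F [-4.  -2.   5.6] w 0.0259 t 31.0
[0.0, -0.0] [1.0, -0.1] [2.0, -0.1] [3.0, -0.1] [4.0, 0.1] [4.9, 0.3] [5.9, 0.6] [6.8, 1.0] [7.7, 1.5] [8.5, 2.0] [9.3, 2.6] [10.0, 3.3] [10.7, 4.1] [11.3, 4.9] [11.8, 5.7] [12.3, 6.6] [12.7, 7.5] [13.0, 8.4] [13.2, 9.4] [13.4, 10.4] [13.4, 11.4] [13.4, 12.4]
```

Call:
send_rows(
  commands=[
    {"dx":1.0,"dy":0,"dz":-0.1,"wx":0,"wy":0,"wz":0,"grip":0.9},
    {"dx":2.0,"dy":0,"dz":-0.1,"wx":0,"wy":0,"wz":0,"grip":0.9},
    {"dx":3.0,"dy":0,"dz":-0.1,"wx":0,"wy":0,"wz":0,"grip":0.9},
    {"dx":4.0,"dy":0,"dz":0.1,"wx":0,"wy":0,"wz":0,"grip":0.9},
    {"dx":4.9,"dy":0,"dz":0.3,"wx":0,"wy":0,"wz":0,"grip":0.9},
    {"dx":5.9,"dy":0,"dz":0.6,"wx":0,"wy":0,"wz":0,"grip":0.9},
  ],
)

```text
t: 31.6
ee_pos: [0.5802, 0.1383, 0.2685]
tool_rot: [-2.076, -2.357, 0.001]
contact_force: [-3.9, -0.4, 2.9]
gripper_width: 0.0255
```

```bash
python3 bt.py 0 -149 275;python3 - <<'E'
from bt import *
im=read_camera('wrist'); cv2.imwrite('pics/w28.png',im)
im=read_camera('side'); crop(im,205,70,345,230,3.7,'s28.png')
E
```

```text
[-5.93 -0.01 -0.65] [-0.001 -0.    -0.002] at box mm [  0.3 -89.7 268.5] F [-3.9 -0.4  2.9] w 0.0255 t 31.6
```

View pics/w28.png

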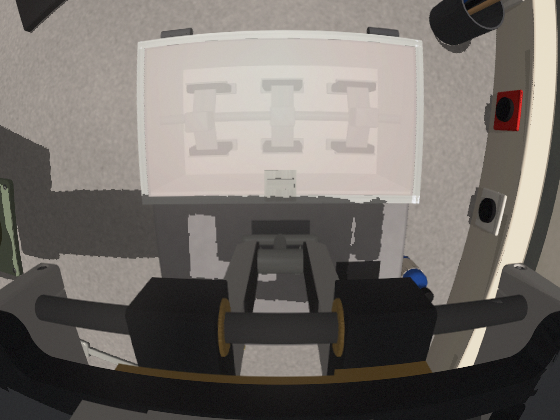

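View pics/s28.png

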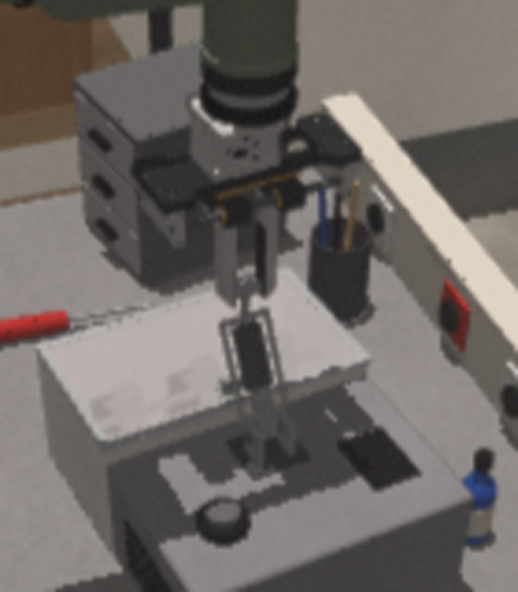

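Run:
```python
import numpy as np
r=117.;a0=np.radians(72)
for a in np.radians(np.linspace(72,-3,16)): print(np.round([ (r*np.cos(a)-r*np.cos(a0))/10, -(r*np.sin(a)-r*np.sin(a0))/10],1).tolist(),end=' ')
```

```text
[0.0, -0.0] [1.0, 0.4] [1.9, 0.8] [2.8, 1.3] [3.6, 1.9] [4.4, 2.6] [5.1, 3.3] [5.7, 4.1] [6.3, 4.9] [6.8, 5.8] [7.2, 6.7] [7.6, 7.7] [7.8, 8.7] [8.0, 9.7] [8.1, 10.7] [8.1, 11.7]
```

Call:
send_rows(
  commands=[
    {"dx":1.0,"dy":0,"dz":0.4,"wx":0,"wy":0,"wz":0,"grip":0.9},
    {"dx":1.9,"dy":0,"dz":0.8,"wx":0,"wy":0,"wz":0,"grip":0.9},
    {"dx":2.8,"dy":0,"dz":1.3,"wx":0,"wy":0,"wz":0,"grip":0.9},
    {"dx":3.6,"dy":0,"dz":1.9,"wx":0,"wy":0,"wz":0,"grip":0.9},
    {"dx":4.4,"dy":0,"dz":2.6,"wx":0,"wy":0,"wz":0,"grip":0.9},
    {"dx":5.1,"dy":0,"dz":3.3,"wx":0,"wy":0,"wz":0,"grip":0.9},
    {"dx":5.7,"dy":0,"dz":4.1,"wx":0,"wy":0,"wz":0,"grip":0.9},
  ],
)

```text
t: 32.4
ee_pos: [0.5731, 0.1946, 0.2273]
tool_rot: [-2.076, -2.356, 0.0]
contact_force: [-6.0, -0.4, 0.8]
gripper_width: 0.0256
```

```bash
python3 bt.py 0 -9 152;python3 - <<'E'
from bt import *
im=read_camera('wrist'); cv2.imwrite('pics/w29.png',im)
im=read_camera('side'); crop(im,205,70,345,230,3.7,'s29.png')
E
```

```text
[ 2.39 -0.04  7.53] [-0.001 -0.001 -0.002] at box mm [  0.4 -32.9 227.3] F [-6.  -0.4  0.8] w 0.0256 t 32.4
```

View pics/w29.png

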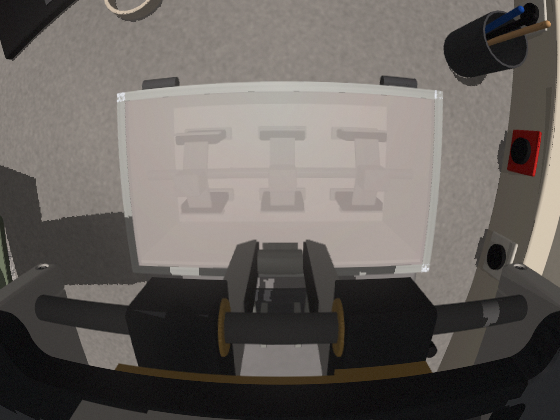

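View pics/s29.png

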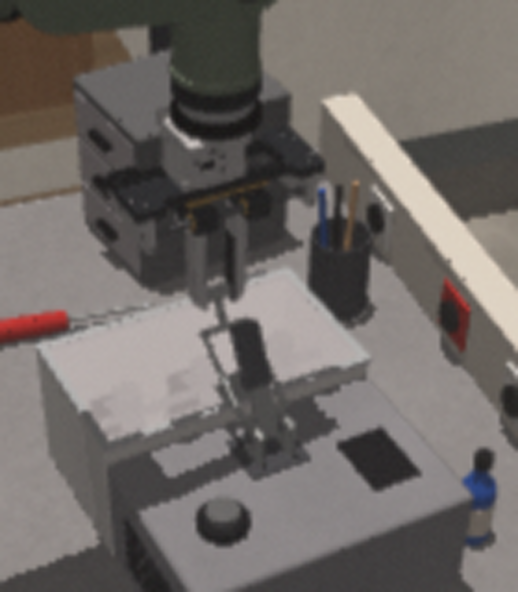

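Call:
send_rows(
  commands=[
    {"dx":0.6,"dy":0,"dz":0.8,"wx":0,"wy":0,"wz":0,"grip":0.9},
    {"dx":1.1,"dy":0,"dz":1.7,"wx":0,"wy":0,"wz":0,"grip":0.9},
    {"dx":1.5,"dy":0,"dz":2.6,"wx":0,"wy":0,"wz":0,"grip":0.9},
    {"dx":1.9,"dy":0,"dz":3.6,"wx":0,"wy":0,"wz":0,"grip":0.9},
    {"dx":2.1,"dy":0,"dz":4.6,"wx":0,"wy":0,"wz":0,"grip":0.9},
    {"dx":2.3,"dy":0,"dz":5.6,"wx":0,"wy":0,"wz":0,"grip":0.9},
    {"dx":2.4,"dy":0,"dz":6.6,"wx":0,"wy":0,"wz":0,"grip":0.9},
    {"dx":2.4,"dy":0,"dz":7.0,"wx":0,"wy":0,"wz":0,"grip":0.9},
  ],
)

```text
t: 33.3
ee_pos: [0.57, 0.2176, 0.1567]
tool_rot: [-2.076, -2.356, 0.002]
contact_force: [-5.2, 1.1, 0.8]
gripper_width: 0.0256
```

```bash
python3 bt.py 0 -9 152;python3 - <<'E'
from bt import *
im=read_camera('wrist'); cv2.imwrite('pics/w30.png',im)
im=read_camera('side'); crop(im,205,70,345,230,3.7,'s30.png')
E
```

```text
[ 0.08 -0.02  0.47] [-0.002 -0.    -0.003] at box mm [  0.2  -9.8 156.7] F [-5.2  1.1  0.8] w 0.0256 t 33.3
```

View pics/s30.png

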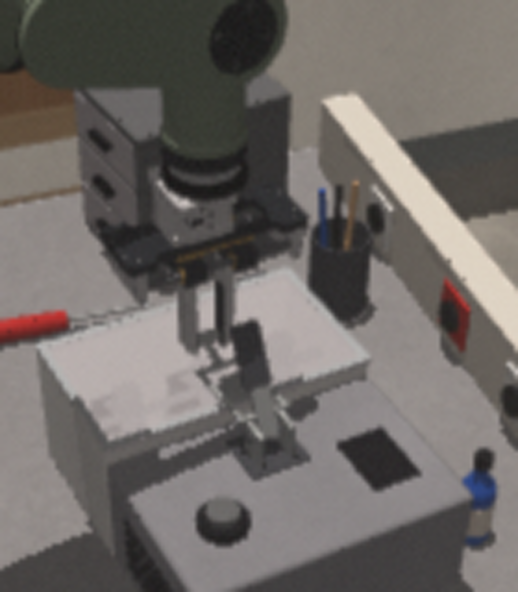

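Call:
send_rows(
  commands=[
    {"dx":0,"dy":0,"dz":0.2,"wx":0,"wy":0,"wz":0,"grip":0.9},
    {"dx":0,"dy":0,"dz":0.4,"wx":0,"wy":0,"wz":0,"grip":0.9},
    {"dx":0,"dy":0,"dz":0.4,"wx":0,"wy":0,"wz":0,"grip":0.9},
  ],
)

```text
t: 33.7
ee_pos: [0.5702, 0.2175, 0.1542]
tool_rot: [-2.077, -2.356, 0.001]
contact_force: [-6.3, 0.7, 0.7]
gripper_width: 0.0262
```

Call:
send_rows(
  commands=[
    {"dx":0,"dy":0,"dz":0.2,"wx":0,"wy":0,"wz":0,"grip":0.9},
    {"dx":0,"dy":0,"dz":0.3,"wx":0,"wy":0,"wz":0,"grip":0.9},
    {"dx":0,"dy":0,"dz":0.3,"wx":0,"wy":0,"wz":0,"grip":0.9},
  ],
)

```text
t: 34.0
ee_pos: [0.5702, 0.2174, 0.1513]
tool_rot: [-2.077, -2.356, 0.001]
contact_force: [-6.3, -0.6, -0.0]
gripper_width: 0.0256
```

```bash
python3 bt.py 0 -9 150;python3 - <<'E'
from bt import *
im=read_camera('wrist'); cv2.imwrite('pics/w31.png',im)
im=read_camera('side'); crop(im,205,70,345,230,3.7,'s31.png')
im=read_camera('scene'); crop(im,250,210,350,310,6,'c31.png')
E
```

```text
[ 0.09 -0.04  0.13] [-0.001 -0.    -0.003] at box mm [  0.4  -9.9 151.3] F [-6.3 -0.6 -0. ] w 0.0256 t 34.0
```

View pics/w31.png

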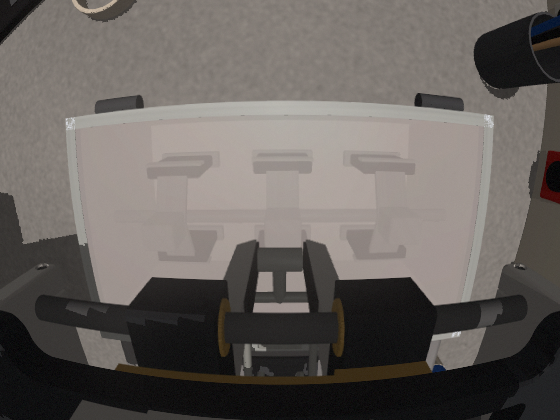

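View pics/c31.png

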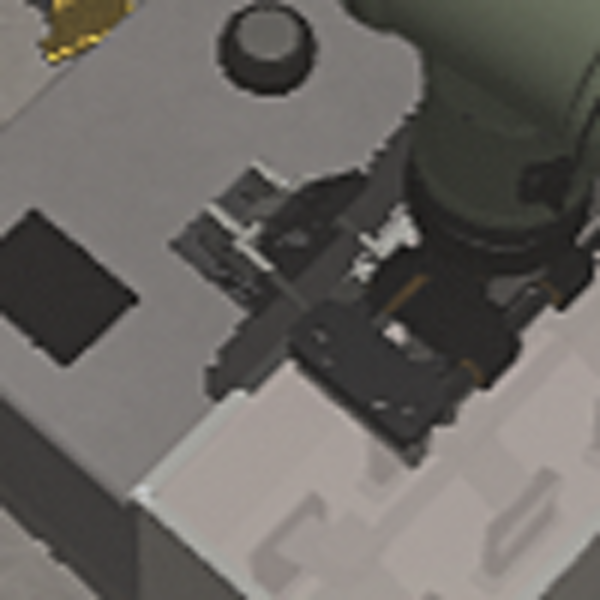

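Call:
send_rows(
  commands=[
    {"dx":0,"dy":0,"dz":0.2,"wx":0,"wy":0,"wz":0,"grip":0.9},
    {"dx":0,"dy":0,"dz":0.3,"wx":0,"wy":0,"wz":0,"grip":0.9},
    {"dx":0,"dy":0,"dz":0.3,"wx":0,"wy":0,"wz":0,"grip":0.9},
  ],
)

```text
t: 34.45
ee_pos: [0.5704, 0.2174, 0.1501]
tool_rot: [-2.077, -2.357, 0.0]
contact_force: [-8.1, -0.3, 5.9]
gripper_width: 0.0263
```

Call:
send_rows(
  commands=[
    {"dx":0,"dy":0,"dz":0.2,"wx":0,"wy":0,"wz":0,"grip":0.9},
    {"dx":0,"dy":0,"dz":0.2,"wx":0,"wy":0,"wz":0,"grip":0.9},
  ],
)

```text
t: 34.65
ee_pos: [0.5704, 0.2175, 0.149]
tool_rot: [-2.077, -2.357, 0.0]
contact_force: [-10.1, -0.4, 10.3]
gripper_width: 0.026
```

Call:
send_rows(
  commands=[
    {"dx":0,"dy":0,"dz":-0.2,"wx":0,"wy":0,"wz":0,"grip":0.6},
    {"dx":0,"dy":0,"dz":-0.2,"wx":0,"wy":0,"wz":0,"grip":0.5},
    {"dx":0,"dy":0,"dz":-0.2,"wx":0,"wy":0,"wz":0,"grip":0.5},
    {"dx":0,"dy":0,"dz":-3,"wx":0,"wy":0,"wz":0,"grip":0.5},
    {"dx":0,"dy":0,"dz":-8,"wx":0,"wy":0,"wz":0,"grip":0.5},
    {"dx":0,"dy":0,"dz":-13,"wx":0,"wy":0,"wz":0,"grip":0.5},
    {"dx":0,"dy":0,"dz":-18,"wx":0,"wy":0,"wz":0,"grip":0.7},
    {"dx":0,"dy":0,"dz":-18,"wx":0,"wy":0,"wz":0,"grip":1},
  ],
)

```text
t: 35.45
ee_pos: [0.5758, 0.2183, 0.3371]
tool_rot: [2.069, 2.347, 0.026]
contact_force: [-0.1, -0.1, 0.7]
gripper_width: 0.0344
```

```bash
python3 bt.py 0 -9 150;python3 - <<'E'
from bt import *
im=read_camera('side'); crop(im,205,90,345,230,5,'s32.png')
im=read_camera('scene'); crop(im,250,210,350,310,6,'c32.png')
E
```

```text
[ 0.04 -1.   18.69] [ 0.021 -0.002 -0.003] at box mm [  6.1  -9.7 337.1] F [-0.1 -0.1  0.7] w 0.0344 t 35.45
```

View pics/s32.png

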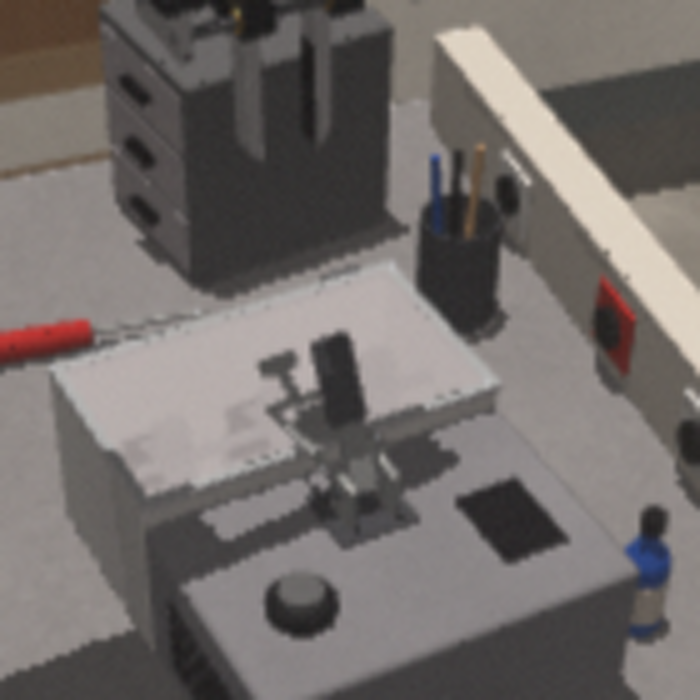

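View pics/c32.png

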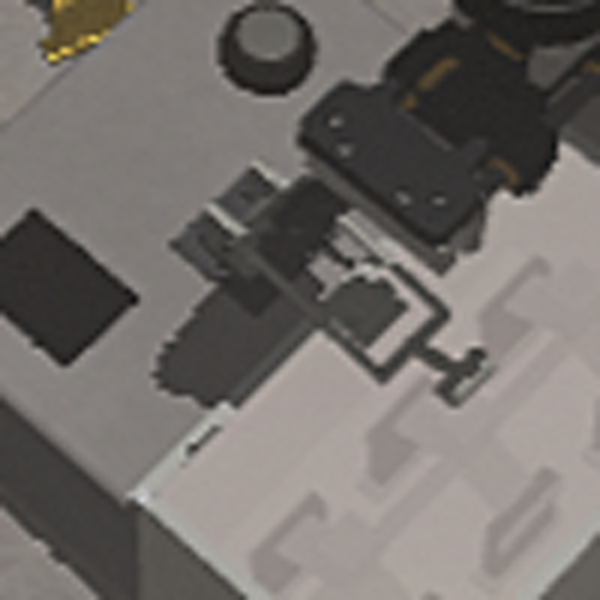

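```bash
python3 bt.py 0 -48 215
```

```text
[-3.8  -0.34 11.38] [ 0.007 -0.    -0.003] at box mm [  2.7 -10.1 328.8] F [ 0.1  0.4 -1.2] w 0.0262 t 35.55
```

Call:
send_rows(
  commands=[
    {"dx":0,"dy":0,"dz":0,"wx":0,"wy":0,"wz":0,"grip":1},
    {"dx":0,"dy":0,"dz":0,"wx":0,"wy":0,"wz":0,"grip":1},
    {"dx":-3.5,"dy":0,"dz":3,"wx":0,"wy":0,"wz":0,"grip":1},
    {"dx":-3.5,"dy":0,"dz":6,"wx":0,"wy":0,"wz":0,"grip":1},
    {"dx":-3.5,"dy":0,"dz":9,"wx":0,"wy":0,"wz":0,"grip":1},
    {"dx":-3.5,"dy":0,"dz":11.5,"wx":0,"wy":0,"wz":0,"grip":1},
    {"dx":-3.5,"dy":0,"dz":11.5,"wx":0,"wy":0,"wz":0,"grip":1},
  ],
)

```text
t: 36.25
ee_pos: [0.5708, 0.1818, 0.2044]
tool_rot: [-2.072, -2.351, 0.015]
contact_force: [-0.6, 0.0, -0.4]
gripper_width: 0.0004
```

```bash
python3 bt.py 0 -72 215;python3 - <<'E'
from bt import *
im=read_camera('wrist'); cv2.imwrite('pics/w33.png',im)
im=read_camera('side'); crop(im,205,90,345,230,5,'s33.png')
E
```

```text
[-2.67  0.35 -1.06] [-0.013  0.001 -0.003] at box mm [ -3.5 -45.3 204.4] F [-0.6  0.  -0.4] w 0.0004 t 36.25
```

View pics/s33.png

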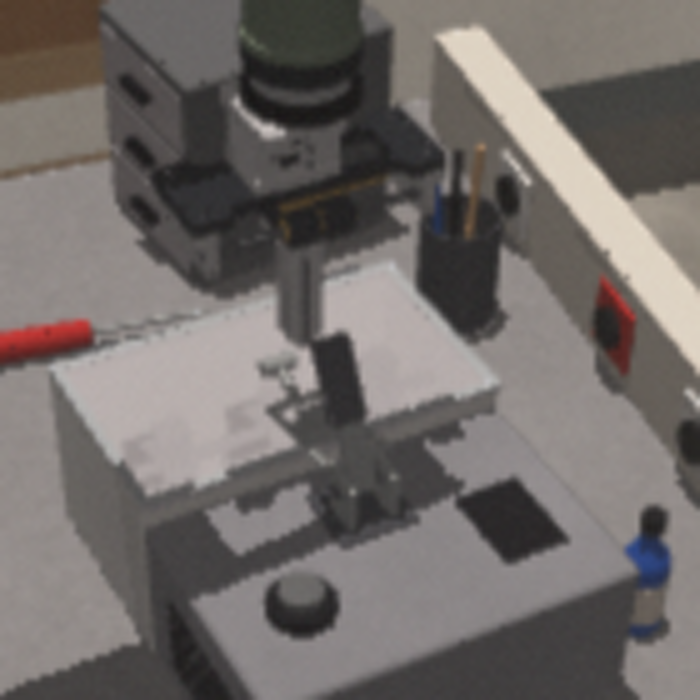

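Call:
send_rows(
  commands=[
    {"dx":0,"dy":0.1,"dz":0,"wx":0,"wy":0,"wz":0,"grip":1},
    {"dx":0,"dy":0.1,"dz":0,"wx":0,"wy":0,"wz":0,"grip":1},
  ],
)

```text
t: 36.55
ee_pos: [0.5773, 0.1831, 0.2132]
tool_rot: [2.076, 2.355, 0.004]
contact_force: [-0.1, -0.5, 0.0]
gripper_width: 0.0007
```

```bash
python3 bt.py 0 -72 215
```

```text
[-2.72 -0.3  -0.19] [ 0.004 -0.    -0.002] at box mm [  3.1 -44.8 213.2] F [-0.1 -0.5  0. ] w 0.0007 t 36.55
```

Call:
send_rows(
  commands=[
    {"dx":-1.5,"dy":-0.3,"dz":0,"wx":0,"wy":0,"wz":0,"grip":1},
    {"dx":-2.7,"dy":-0.3,"dz":0,"wx":0,"wy":0,"wz":0,"grip":1},
    {"dx":-3.9,"dy":-0.3,"dz":0,"wx":0,"wy":0,"wz":0,"grip":1},
    {"dx":-5.1,"dy":-0.3,"dz":0,"wx":0,"wy":0,"wz":0,"grip":1},
    {"dx":-6.4,"dy":-0.3,"dz":0,"wx":0,"wy":0,"wz":0,"grip":1},
    {"dx":-7.7,"dy":-0.3,"dz":0,"wx":0,"wy":0,"wz":0,"grip":1},
    {"dx":-8.8,"dy":-0.3,"dz":0,"wx":0,"wy":0,"wz":0,"grip":1},
  ],
)

```text
t: 37.25
ee_pos: [0.5842, 0.094, 0.2109]
tool_rot: [-2.078, -2.356, -0.0]
contact_force: [0.7, 2.4, -0.2]
gripper_width: 0.0005
```

```bash
python3 bt.py 0 -158 213;python3 - <<'E'
from bt import *
im=read_camera('side'); crop(im,205,90,345,230,5,'s34.png')
im=read_camera('wrist'); cv2.imwrite('pics/w34.png',im)
E
```

```text
[-2.38  0.16 -0.21] [-0.    -0.    -0.003] at box mm [  -1.5 -134.2  210.9] F [ 0.7  2.4 -0.2] w 0.0005 t 37.25
```

View pics/s34.png

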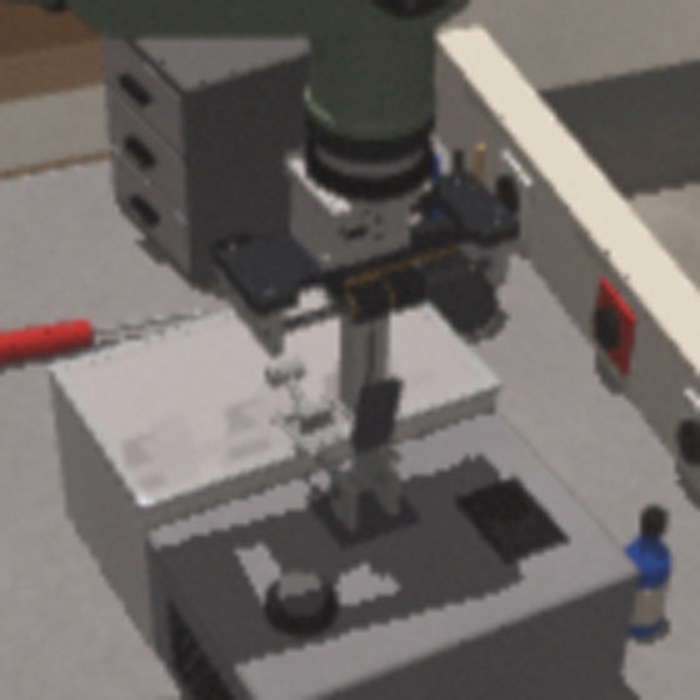

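View pics/w34.png

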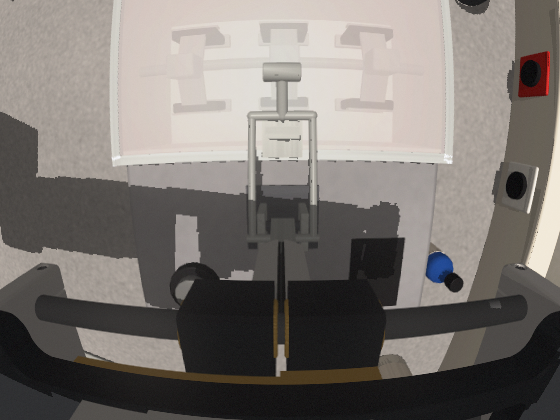

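Run:
```python
from bt import *
p=camera_params('wrist')
rw=ray('wrist',282,72,p); rs=ray('side',285/5+205-.4,373/5+90-.4)
print(w2b(tri([rw,rs]))*1000)
for z in (.15,.16,.17,.18,.2): print(z,w2b(plane('wrist',282,72,z,p))*1000, w2b(plane('wrist',282,116,z,p))*1000, w2b(plane('side',285/5+205-.4,373/5+90-.4,z))*1000)
```

```text
[ 3.38037494e-02 -2.04648979e+01  1.58262720e+02]
0.15 [  0.18602099 -19.02273383 150.        ] [ 2.08061362e-02 -5.19806606e+01  1.50000000e+02] [  4.38915289 -11.38683016 150.        ]
0.16 [ 1.47649734e-01 -2.08575289e+01  1.60000000e+02] [-1.06829550e-02 -5.24425647e+01  1.60000000e+02] [ -1.01954962 -22.27033015 160.        ]
0.17 [ 1.09278475e-01 -2.26923239e+01  1.70000000e+02] [-4.21720462e-02 -5.29044688e+01  1.70000000e+02] [ -6.42825212 -33.15383014 170.        ]
0.18 [ 7.09072165e-02 -2.45271189e+01  1.80000000e+02] [-7.36611373e-02 -5.33663730e+01  1.80000000e+02] [-11.83695463 -44.03733012 180.        ]
0.2 [-5.83530075e-03 -2.81967090e+01  2.00000000e+02] [-1.36639320e-01 -5.42901813e+01  2.00000000e+02] [-22.65435964 -65.80433009 200.        ]
```

Call:
send_rows(
  commands=[
    {"dx":-1.2,"dy":0.1,"dz":-0.2,"wx":0,"wy":0,"wz":0,"grip":1},
    {"dx":-2.4,"dy":0.1,"dz":-0.2,"wx":0,"wy":0,"wz":0,"grip":1},
    {"dx":-3.2,"dy":0.1,"dz":0.3,"wx":0,"wy":0,"wz":0,"grip":1},
    {"dx":-3.9,"dy":0.1,"dz":0.8,"wx":0,"wy":0,"wz":0,"grip":1},
    {"dx":-4.6,"dy":0.1,"dz":1.5,"wx":0,"wy":0,"wz":0,"grip":1},
    {"dx":-5.1,"dy":0.1,"dz":2.2,"wx":0,"wy":0,"wz":0,"grip":1},
  ],
)

```text
t: 37.95
ee_pos: [0.5919, 0.0435, 0.1889]
tool_rot: [2.077, 2.355, -0.0]
contact_force: [-0.2, -0.5, 2.8]
gripper_width: 0.0007
```

```bash
python3 bt.py 0 -197 145;python3 - <<'E'
from bt import *
im=read_camera('side'); crop(im,205,90,345,230,5,'s35.png')
im=read_camera('wrist'); cv2.imwrite('pics/w35.png',im)
E
```

```text
[-1.17  0.03  4.39] [ 0.001  0.001 -0.003] at box mm [  -0.3 -185.2  188.9] F [-0.2 -0.5  2.8] w 0.0007 t 37.95
```

View pics/s35.png

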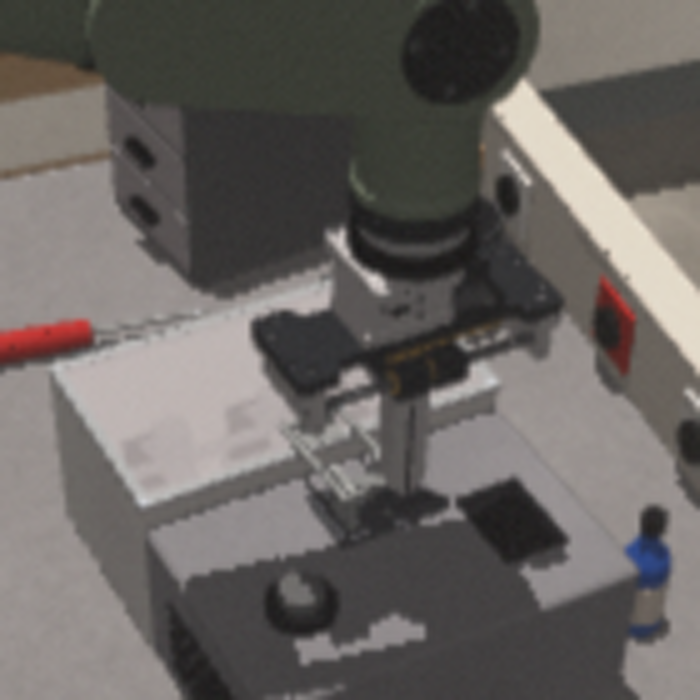

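View pics/w35.png

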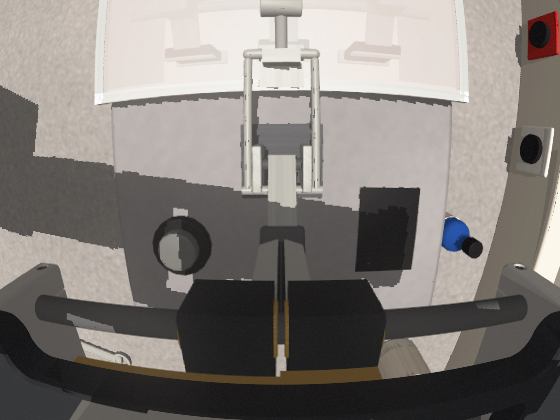

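Run:
```python
from bt import *
p=camera_params('wrist')
for z in (.15,.165): print(z,w2b(plane('wrist',281,54,z,p))*1000, w2b(plane('wrist',281,6,z,p))*1000)
crop(cv2.imread('pics/w35.png'),230,0,335,110,6,'w35c.png')
```

```text
0.15 [ -0.20188273 -60.28277755 150.        ] [-6.17465977e-02 -2.48209567e+01  1.50000000e+02]
0.165 [ -0.1998266  -63.92110329 165.        ] [-6.93716236e-02 -3.09091246e+01  1.65000000e+02]
```

View pics/w35c.png

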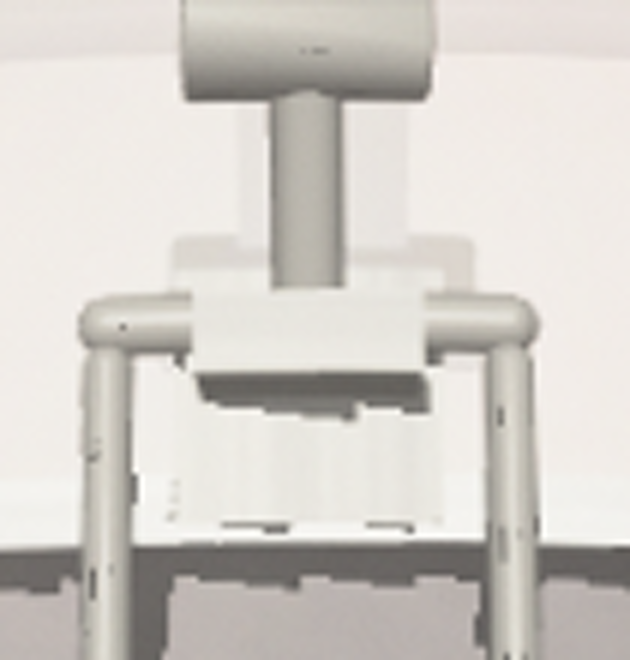

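Call:
send_rows(
  commands=[
    {"dx":-0.5,"dy":0,"dz":0.8,"wx":0,"wy":0,"wz":0,"grip":1},
    {"dx":-0.8,"dy":0,"dz":1.6,"wx":0,"wy":0,"wz":0,"grip":1},
    {"dx":-1.1,"dy":0,"dz":2.5,"wx":0,"wy":0,"wz":0,"grip":1},
    {"dx":-1.2,"dy":0,"dz":3.4,"wx":0,"wy":0,"wz":0,"grip":1},
    {"dx":-1.2,"dy":0,"dz":4.1,"wx":0,"wy":0,"wz":0,"grip":1},
    {"dx":-1.2,"dy":0,"dz":4.5,"wx":0,"wy":0,"wz":0,"grip":1},
    {"dx":-1.2,"dy":0,"dz":4.5,"wx":0,"wy":0,"wz":0,"grip":1},
  ],
)

```text
t: 38.75
ee_pos: [0.5932, 0.0326, 0.1473]
tool_rot: [2.076, 2.357, -0.0]
contact_force: [-7.1, -0.1, 15.6]
gripper_width: 0.0002
```

```bash
python3 bt.py 0 -197 145
```

```text
[-0.08  0.04  0.23] [ 0.001  0.001 -0.002] at box mm [  -0.4 -196.2  147.3] F [-7.1 -0.1 15.6] w 0.0002 t 38.75
```

Call:
send_rows(
  commands=[
    {"dx":0,"dy":0,"dz":0.2,"wx":0,"wy":0,"wz":0,"grip":1},
    {"dx":0,"dy":0,"dz":0.2,"wx":0,"wy":0,"wz":0,"grip":1},
  ],
)

```text
t: 38.95
ee_pos: [0.5933, 0.0326, 0.1471]
tool_rot: [2.075, 2.356, 0.0]
contact_force: [-9.9, -0.8, 23.2]
gripper_width: 0.0005
```

Call:
send_rows(
  commands=[
    {"dx":0,"dy":0,"dz":-3,"wx":0,"wy":0,"wz":0,"grip":1},
    {"dx":0,"dy":0,"dz":-8,"wx":0,"wy":0,"wz":0,"grip":1},
    {"dx":0,"dy":0,"dz":-13,"wx":0,"wy":0,"wz":0,"grip":1},
    {"dx":-8,"dy":0,"dz":-13,"wx":0,"wy":0,"wz":0,"grip":1},
    {"dx":-8,"dy":0,"dz":-13,"wx":0,"wy":0,"wz":0,"grip":1},
    {"dx":-8,"dy":0,"dz":-13,"wx":0,"wy":0,"wz":0,"grip":1},
  ],
)

```text
t: 39.55
ee_pos: [0.6033, -0.0502, 0.2716]
tool_rot: [2.081, 2.352, -0.002]
contact_force: [-0.1, 1.3, -0.0]
gripper_width: 0.0003
```

```bash
python3 bt.py -80 -200 180;python3 - <<'E'
from bt import *
im=read_camera('side'); crop(im,205,90,345,230,5,'s36.png')
p=camera_params('wrist');im=read_camera('wrist'); cv2.imwrite('pics/w36.png',im)
import pickle;pickle.dump(p,open('w36.pkl','wb'))
E
```

```text
[ 7.92 -7.94  9.15] [-0.     0.002 -0.007] at box mm [  -1.1 -279.6  271.6] F [-0.1  1.3 -0. ] w 0.0003 t 39.55
```

View pics/s36.png

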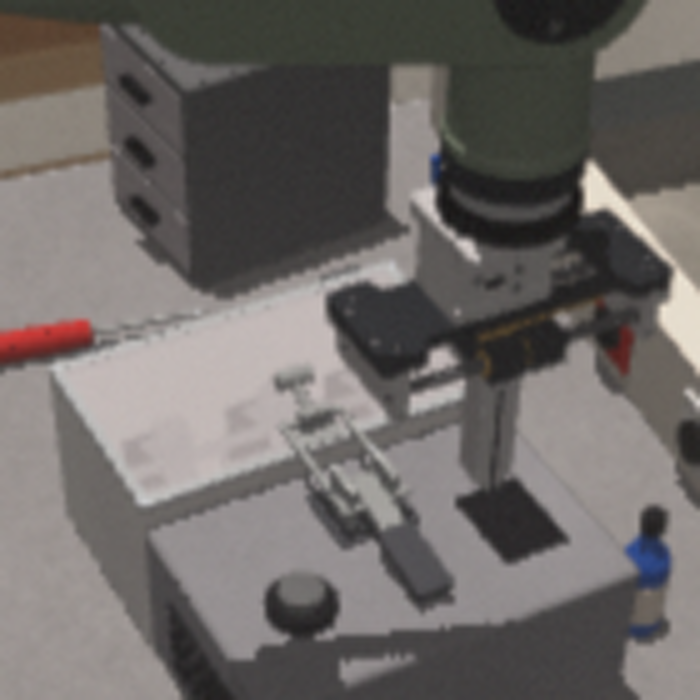

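View pics/w36.png

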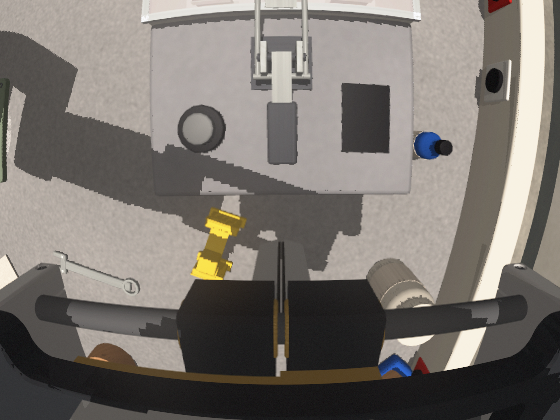

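Run:
```python
from bt import *
import pickle
p=pickle.load(open('w36.pkl','rb'));print(w2b(plane('wrist',200,129,.147,p))*1000)
```

```text
[ -76.60882367 -201.21027854  147.        ]
```

Call:
send_rows(
  commands=[
    {"dx":7.9,"dy":-7.9,"dz":0,"wx":0,"wy":0,"wz":0,"grip":1},
    {"dx":7.9,"dy":-7.9,"dz":0,"wx":0,"wy":0,"wz":0,"grip":1},
    {"dx":7.9,"dy":-7.9,"dz":0,"wx":0,"wy":0,"wz":0,"grip":1},
    {"dx":7.9,"dy":-7.9,"dz":4,"wx":0,"wy":0,"wz":0,"grip":1},
    {"dx":7.9,"dy":-7.9,"dz":9,"wx":0,"wy":0,"wz":0,"grip":1},
    {"dx":7.9,"dy":-7.9,"dz":10.5,"wx":0,"wy":0,"wz":0,"grip":1},
    {"dx":7.9,"dy":-7.9,"dz":10.5,"wx":0,"wy":0,"wz":0,"grip":1},
  ],
)

```text
t: 40.35
ee_pos: [0.5117, 0.0231, 0.1633]
tool_rot: [-2.071, -2.354, 0.007]
contact_force: [-0.7, 0.7, -0.7]
gripper_width: 0.0004
```

```bash
python3 bt.py -80 -200 141
```

```text
[-0.49  0.26  2.23] [-0.008 -0.002 -0.001] at box mm [ -82.4 -195.1  163.3] F [-0.7  0.7 -0.7] w 0.0004 t 40.35
```

Call:
send_rows(
  commands=[
    {"dx":-0.4,"dy":0.2,"dz":1.2,"wx":0,"wy":0,"wz":0,"grip":1},
    {"dx":-0.4,"dy":0.2,"dz":2.0,"wx":0,"wy":0,"wz":0,"grip":1},
    {"dx":-0.4,"dy":0.2,"dz":2.4,"wx":0,"wy":0,"wz":0,"grip":1},
    {"dx":-0.4,"dy":0.2,"dz":2.6,"wx":0,"wy":0,"wz":0,"grip":1},
  ],
)

```text
t: 40.75
ee_pos: [0.5186, 0.0179, 0.1422]
tool_rot: [2.076, 2.355, 0.002]
contact_force: [0.5, -0.8, 4.2]
gripper_width: 0.0006
```

Call:
send_rows(
  commands=[
    {"dx":0,"dy":0,"dz":0.2,"wx":0,"wy":0,"wz":0,"grip":1},
    {"dx":0,"dy":0,"dz":0.4,"wx":0,"wy":0,"wz":0,"grip":1},
    {"dx":0,"dy":0,"dz":0.4,"wx":0,"wy":0,"wz":0,"grip":1},
  ],
)

```text
t: 41.05
ee_pos: [0.5187, 0.0179, 0.141]
tool_rot: [2.075, 2.355, 0.003]
contact_force: [-5.7, 0.6, 16.8]
gripper_width: 0.0007
```

Fully in (16.8 N against the stop at z 141). Release and back away, then check.

Call:
send_rows(
  commands=[
    {"dx":0,"dy":0,"dz":-2,"wx":0,"wy":0,"wz":0,"grip":1},
    {"dx":0,"dy":0,"dz":-7,"wx":0,"wy":0,"wz":0,"grip":1},
    {"dx":0,"dy":0,"dz":-12,"wx":0,"wy":0,"wz":0,"grip":1},
    {"dx":-8,"dy":-8,"dz":-17,"wx":0,"wy":0,"wz":0,"grip":1},
    {"dx":-8,"dy":-8,"dz":-17,"wx":0,"wy":0,"wz":0,"grip":1},
    {"dx":-8,"dy":-8,"dz":-17,"wx":0,"wy":0,"wz":0,"grip":1},
    {"dx":-8,"dy":-8,"dz":-17,"wx":0,"wy":0,"wz":0,"grip":1},
  ],
)

```text
t: 41.75
ee_pos: [0.4476, -0.0732, 0.3094]
tool_rot: [2.079, 2.35, 0.002]
contact_force: [0.6, 0.8, 0.0]
gripper_width: 0.0002
```

```bash
python3 bt.py -80 -200 141;python3 - <<'E'
from bt import *
im=read_camera('side'); crop(im,205,90,345,230,5,'s37.png')
im=read_camera('scene'); crop(im,220,180,400,340,4,'c37.png')
im=read_camera('wrist'); cv2.imwrite('pics/w37.png',im)
E
```

```text
[ 8.34  7.73 16.84] [ 0.004  0.002 -0.006] at box mm [-158.4 -282.5  309.4] F [0.6 0.8 0. ] w 0.0002 t 41.75
```

View pics/s37.png

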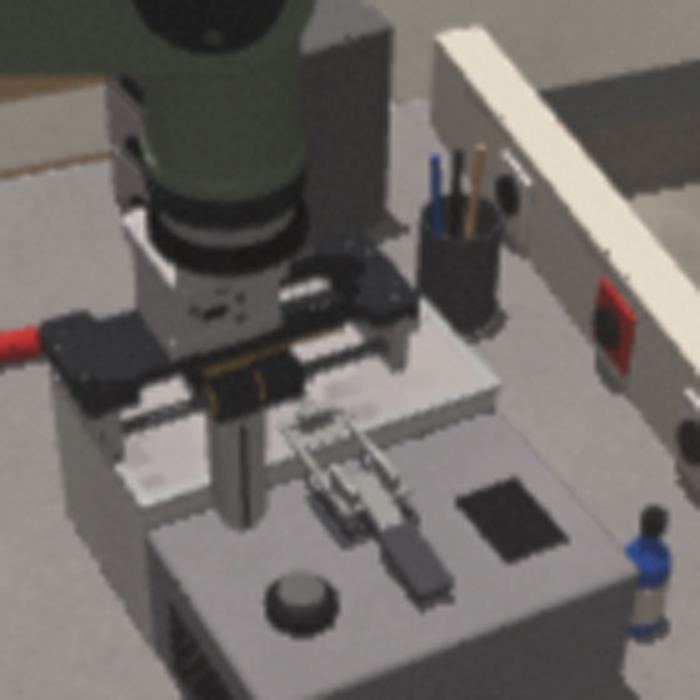

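View pics/c37.png

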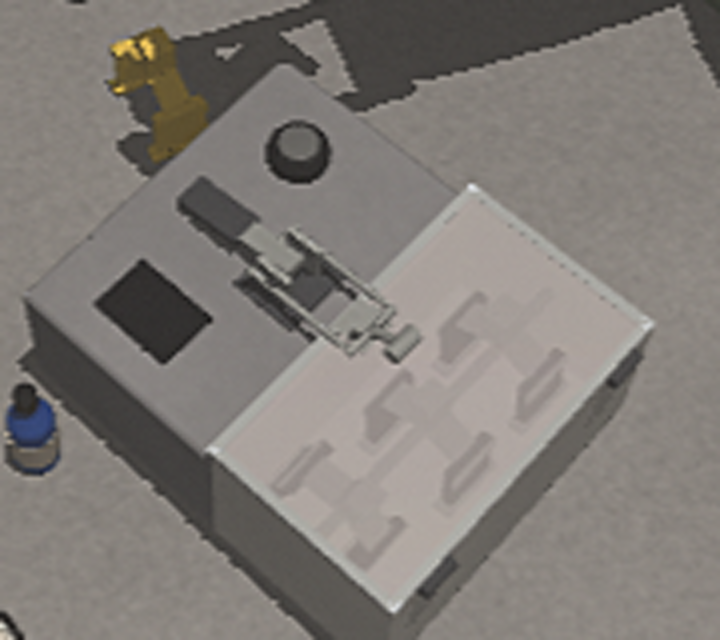

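View pics/w37.png

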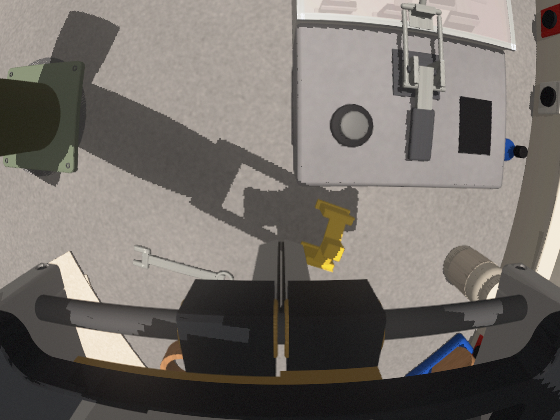

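```bash
python3 -c "
from station import env;print(env.sign_off())"
```

```text
the job is handed in; nothing more can be done
None
```

The job is done and handed in at about 42 s: all three grey carriers on the bench hang on the bar, the box is shut and latched, and the start button was pressed and released. No verdict was reported.

- **Carriers:** they hang at about box x +84, 0 and −84 mm, and the last pictures show all three astride the bar through the shut lid. I saw no fourth grey carrier, and left the yellow and pink look-alikes where they were.
- **Lid:** I pushed it down until it met the rim at about 15 N.
- **Latch:** I set the loop's bar down on the lid behind the keeper, and a close crop showed it under the keeper's lip. I then threw the lever with up to 23 N, and it stayed over after I let go. The TCP height put it about 6° below level instead of the 8° stop. My reading is good to about 1–2°, and the 2.16 rad limit is about 4° below level.
- **Button:** it met its stop at TCP height 141 mm, a full 6 mm in, at about 17 N. The last picture shows it back out.
- **Checks that disagreed:** the side view alone put the box about 10 mm from where the scene view did. I used a close wrist view, which fitted to within 2 pixels and agreed with the combined fit. While swinging, the loop dragged the lever to its 0 position; that did no harm.

The gripper was clear of everything at the end, and I saw none of the bystander items moved.

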